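# Charge the polishing pot and set its stroke

### The job

Unscrew the pot's captive cap and swing it aside, put every white marble carving that is on the bench into the pot, then swing the cap back over the pot and screw it fully home. Only then wind the gearbox's handwheel clockwise until the black pointer stands on the red line, and let go. Leave the wooden carving, the cork block and the tools and bottle where they are.

Things in the scene. Friction and masses are not known exactly. Their poses are not given: they have to be found in the camera images.
- pot: Fixed black open-topped polishing pot: outer diameter 136, inner diameter 122, rim 160 mm above the bench, inner floor at 30 mm, on a thin green foot. Origin on the pot's axis at bench level, z up; a steel post 125 mm from the pot's axis along the pot's +x carries the cap's swing arm.
- pot_floor (a point): Centre of the pot's inner floor, 30 mm above the bench.
- pot_mouth (a point): Centre of the pot's mouth, at rim height (160 mm).
- post (a point): Top of the post, on the vertical axis about which the swing arm turns; 125 mm from the cap's axis.
- cap_bar (a point): On the axis of the grey screw cap (diameter 142, top 177 mm above the bench when home), at the top of the orange grip bar that crosses the cap: bar 74 long (x of this point), 18 wide (y), 30 mm high above the cap's top; this point lies on the bar's top face. The cap is captive: it cannot leave its arm.
- cap (a joint): Screw angle of the cap on its arm (rad): 0 = screwed fully home, grows anticlockwise seen from above (unscrewing), stop at 2.6. The cap rises 4 mm per rad. Below about 2 rad its plug still sits inside the pot's neck and the arm cannot swing. Angle is relative to the arm: holding the bar while swinging the arm must turn the hand with the arm. Friction about 0.12 N m.
- cap_arm (a joint): Swing of the cap's arm about the post (rad): 0 = cap over the pot (stop), grows clockwise seen from above, which carries the cap from over the pot towards the pot's +y side; stop at 1.75. Stays where it is left. At 1.3 or more the mouth is free.
- gearbox: Fixed green stroke gearbox, 235 x 150 x 60 mm high, that belongs to the pot. Origin at bench level under the handwheel's axis; the case reaches from x = -62 to 172 mm and y = -75 to 75 mm of its own frame.
- wheel_axis (a point): On the handwheel's vertical axis, 85 mm above the bench (just over the rim's top).
- crank (a point): On the axis of the handwheel's upright red crank knob, diameter 22, from 83 to 133 mm above the bench; this point 120 mm above the bench, 48 mm from the wheel's axis. The knob spins freely on its pin. Wheel rim diameter 122, its top at 84 mm.
- handwheel (a joint): Handwheel angle (rad), grows clockwise seen from above, 0 to 13.5. Each rad moves the black pointer 4 mm along the white scale; at 10.0 the pointer is on the red line. Friction about 0.12 N m.
- pointer_tip (a point): Middle of the black pointer bar that slides over the white scale (along the gearbox's -y as the wheel is wound clockwise).
- red_line (a point): Middle of the red line on the white scale; the pointer is on it when both have the same y in the gearbox's frame.
- marble1: White marble carved paperweight, a block with rounded edges 62 x 36 x 30 mm (its x, y, z) with a small raised boss and grooves on top; origin at its centre. Between two and four of these marbles are present.
- marble2: White marble carved paperweight, a block with rounded edges 62 x 36 x 30 mm (its x, y, z) with a small raised boss and grooves on top; origin at its centre. Between two and four of these marbles are present.
- marble3: White marble carved paperweight, a block with rounded edges 62 x 36 x 30 mm (its x, y, z) with a small raised boss and grooves on top; origin at its centre. Between two and four of these marbles are present.
- marble4: White marble carved paperweight, a block with rounded edges 62 x 36 x 30 mm (its x, y, z) with a small raised boss and grooves on top; origin at its centre. Between two and four of these marbles are present.
- wood_carving: Dark brown wooden carved paperweight, a block with rounded edges 62 x 36 x 30 mm (its x, y, z) with a small raised boss and grooves on top; origin at its centre. Not to be polished: stays on the bench.
- cork_block: Cork sanding block 55 x 45 x 25 mm, a bystander; origin at the centre of its underside.
- rasp: Rasp with red handle, about 220 mm long, lying at the back; a bystander.
- mallet: Small hammer, about 240 mm long, lying at the back; a bystander.
- brush: Dusting brush, about 190 mm long, lying at the back; a bystander.
- oil_bottle: Amber bottle, diameter 56, 150 mm tall, standing at the back; a bystander; origin at the centre of its underside.

How it is judged:
By the outcome, as a careful person would: the job done as asked, in the order asked, and still so for the second after the job is handed in, with the robot touching nothing.
Of marble1, marble2, marble3, marble4 only 2 to 4 are there at a start; the rules pass over those that are not, and their reading is None.
At some moment in a run one of marble1, marble2, marble3, marble4 may be knocked a few centimetres aside while the robot is not near it.
Once in a run the grip may slacken for a moment while it holds something.
It also fails if it takes over 210 s, if anything falls off the work surface, if the arm or the gripper's body presses on something with over 40 N, if the wrist force passes 120 N, or if a joint passes its speed limit or range.

### The arm

A 6-joint arm with a two-finger parallel gripper is mounted at the origin on the work surface. World frame = base frame: x ahead of the robot, y to its left, z up, the work surface at z = 0. Lengths are in mm, angles in rad, forces in N, time in s.
With the tool pointing down it reaches from about 400 to 925 mm from the base axis. Payload 12.5 kg.
Tool frame: the origin (TCP) lies midway between the tips of the shut fingers; the grasp point (between the pads) lies env.grasp_offset behind it (env.grasp_offset is the distance from the TCP to the grasp point, in mm); x points along the fingers, y is the direction in which the jaws open and shut, and the axes are right-handed (so a half turn about x gives the same grasp; the last joint's range is limited). The gripper opens to 95 mm and grips with 3 to 60 N. Pads are 20 mm wide; open, the fingers measure 119 mm over their backs; the gripper's body (75 mm by 180 mm) begins 59 mm behind the grasp point.
Start: joints at [-1.423, 0.491, 1.559, -0, 1.092, -0.106], TCP at [156.95, -604.991, 214.661] pointing down, gripper open.
Joint ranges: [-3.1, 3.1], [-0.84, 2.19], [0.05, 2.79], [-1.13, 4.28], [0.06, 2.93], [-2.69, 2.69]. Speed limits (rad/s): [2.22, 2.22, 2.79, 3.14, 3.14, 3.14].

### API

Orientations are given as [roll, pitch, yaw] about the fixed x, y, z axes, in that order (R = Rz(yaw) Ry(pitch) Rx(roll)).
In Python, from cell import env gives the robot as it stands.
- The arm moves only by the tool apply_moves, never from a script. Its arguments are lists of equal length, an entry for each row: "offset": the shift along the world's x, y, z in units of 25 mm (1.0 is 25 mm), a list of three; "yaw": the turn about the world's z in units of 6 degrees (1.0 is 6 degrees); "jaw": the closure, from -1 (fully open) to 1 (shut), so that 0 is half open. A call has 1 to 20 rows; each row is the pose to reach, as a shift and turn from the pose measured when the call began; what a row does not reach only later rows make up. A row lasts 1/8 s, in which the tool goes at most 62.5 mm and 10.7 degrees, less where a joint would pass 70% of its speed; a pose out of reach is approached as far as the arm can. A call with a gripper value outside its range is refused whole. The fingers move at their own pace and stop on an object; the grip force is fixed at half the most. Time passes only in rows, so rows that repeat a pose let the fingers close. It gives the time, the measured TCP pose, the force and the opening at its end, in the units of the state.
- env.state(): the state, without advancing time (a new reading comes with each control period).
- env.read_camera(name): name is "side" or "top"; returns a dict with "frame" (420x560x3 uint8, red, green, blue), "fx", "fy", "cx", "cy" (pixels), "xyz" and "rotation" of the camera in the world. Camera axes: x right, y down, z forward; pixel columns grow to the right and rows downward; lengths in mm; the calibration is good to about 2 mm. A picture is of the moment at which its call begins. There is no depth.
- env.job_done(): hands the job in, once; it reports no verdict.
The state is a dict: "t": time; "joints": joint angles; "qvel": joint speeds; "tau": joint torques, N m; "eef_pos": TCP position; "tcp_rot": TCP orientation; "ft_force": force on the tool from outside, world axes, zero at the start; "moment": the same for the moment, N m; "opening": opening from 0.0 (shut) to 1.0 (fully open).
Only numpy, scipy, OpenCV 4.12 (cv2) and the standard library are available. Lean on these libraries where they do the work, as an engineer would, in place of code of your own. Each camera call takes 0.05 s, during which the arm holds its last target.

## Working session

There is one attempt and no reset: what is moved stays moved. The work goes in short steps, Python scripts to look and compute and a tool call to move; the robot and the scene stay as the last step left them, time stands still between calls to the robot, and variables do not carry over. Pictures are saved under pics/ and viewed, and the job is handed in when it is done.

Besides the shell and the picture viewer there is one more tool, called after "Call:" by a JSON object that holds its "name" and its "arguments", one argument or row to a line. apply_moves: Moves the arm, as the interface text tells. Its arguments: {"type":"object","properties":{"offset":{"type":"array"},"yaw":{"type":"array"},"jaw":{"type":"array"}},"required":["offset","yaw","jaw"]}

```bash
ls; mkdir -p pics; python3 - <<'E'
from cell import env
import cv2
print(env.state(), env.grasp_offset)
for n in("side","top"):
    c=env.read_camera(n); cv2.imwrite(f"pics/{n}0.png",c["frame"][:,:,::-1])
    print(n,{k:v for k,v in c.items() if k!="frame"})
E
```

```text
pics
{'t': 0.0, 'joints': array([-1.42261059e+00,  4.91555751e-01,  1.55946922e+00,  1.05588330e-05,
        1.09173658e+00, -1.05614868e-01]), 'qvel': array([-0.00041435, -0.00020233,  0.00052829, -0.00036967,  0.00225951,
       -0.00172548]), 'tau': array([-2.19605492e-03, -6.12654305e+01, -2.58188635e+01,  6.91383239e-02,
        4.80959541e-02, -8.72404007e-05]), 'eef_pos': array([ 156.90423288, -604.71206275,  214.05731945]), 'tcp_rot': array([-1.68442238,  1.56962738,  1.710966  ]), 'ft_force': array([ 0.23475346, -0.4719077 , -0.00397395]), 'moment': array([ 0.02689855,  0.00639657, -0.00231971]), 'opening': 1.0011262736071889} 18.8
side {'fx': 446.2828499182922, 'fy': 446.2828499182922, 'cx': 286.9814331665089, 'cy': 207.83076855783065, 'xyz': array([277.42841852, 688.51220218, 626.26728664]), 'rotation': array([-2.13655600e+00, -1.86027389e-03, -2.71406042e+00])}
top {'fx': 381.6635836979102, 'fy': 381.6635836979102, 'cx': 280.26114315290215, 'cy': 210.86343861555616, 'xyz': array([ 556.00292766,  -22.49810136, 1015.1585704 ]), 'rotation': array([-3.05849748, -0.01176217, -1.59669882])}
```

View pics/side0.png

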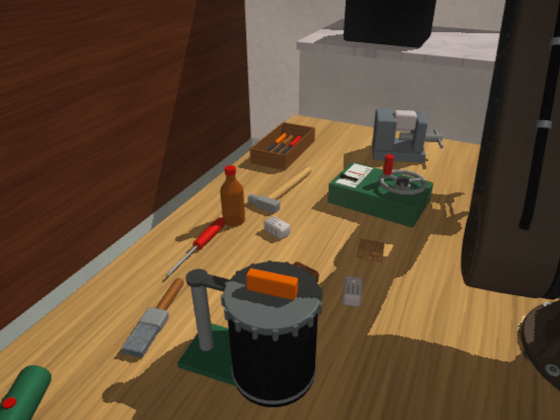

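View pics/top0.png

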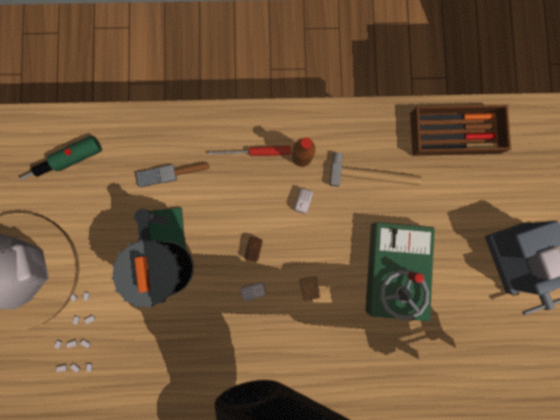

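```bash
cat > h.py <<'E'
from cell import env
import cv2, numpy as np
from scipy.spatial.transform import Rotation as R
def cam(n):
    c=env.read_camera(n); c["R"]=R.from_euler("xyz",c["rotation"]).as_matrix(); return c
def ray(c,u,v):
    return c["R"]@np.array([(u-c["cx"])/c["fx"],(v-c["cy"])/c["fy"],1.])
def onz(c,u,v,z):
    d=ray(c,u,v); return c["xyz"]+d*(z-c["xyz"][2])/d[2]
def proj(c,p):
    q=c["R"].T@(np.array(p,float)-c["xyz"]); return np.array([c["fx"]*q[0]/q[2]+c["cx"],c["fy"]*q[1]/q[2]+c["cy"]])
def blob(c,box,f):
    u0,v0,u1,v1=box; h=cv2.cvtColor(c["frame"],cv2.COLOR_RGB2HSV).astype(int); m=f(h[...,0],h[...,1],h[...,2]).astype(np.uint8)
    k=np.zeros_like(m); k[v0:v1,u0:u1]=1; m=m*k
    cs,_=cv2.findContours(m,cv2.RETR_EXTERNAL,cv2.CHAIN_APPROX_NONE)
    return max(cs,key=cv2.contourArea),m
def rect(c,box,f,z):
    k,_=blob(c,box,f); P=np.array([onz(c,*p[0],z)[:2] for p in k],np.float32)
    M=cv2.moments(k); ce=onz(c,M["m10"]/M["m00"],M["m01"]/M["m00"],z)
    b=cv2.minAreaRect(P); pts=cv2.boxPoints(b); e=[pts[1]-pts[0],pts[2]-pts[1]]; L=max(e,key=np.linalg.norm)
    return np.round(ce[:2],1),np.round(b[0],1),np.round(b[1],1),round(float(np.degrees(np.arctan2(L[1],L[0]))),1),len(k)
def save(c,name,box=None,s=1):
    f=c["frame"][:,:,::-1]
    if box: f=f[box[1]:box[3],box[0]:box[2]]
    cv2.imwrite("pics/"+name,cv2.resize(f,None,fx=s,fy=s,interpolation=cv2.INTER_CUBIC))
orange=lambda h,s,v:(h>4)&(h<20)&(s>210)&(v>150)
white=lambda h,s,v:(s<60)&(v>90)
red=lambda h,s,v:((h<5)|(h>174))&(s>170)&(v>90)
E
python3 - <<'E'
from h import *
t=cam("top"); s=cam("side")
save(t,"top0a.png",(100,180,340,330),3.3); save(t,"top0b.png",(350,200,470,330),4.5)
save(s,"side0a.png",(180,200,400,400),3)
print("bar",rect(t,(120,240,160,310),orange,207))
print("bar side",rect(s,(230,260,310,305),orange,207))
print("m",rect(t,(285,180,325,220),white,30))
print("m",rect(t,(235,275,270,305),white,30))
print("crank",rect(t,(405,265,435,290),red,133))
for b in [(260,210,295,240),(340,270,370,310)]: print("side m",rect(s,b,white,25))
E
```

```text
Traceback (most recent call last):
  File "h.py", line 19, in rect
    M=cv2.moments(k); ce=onz(c,M["m10"]/M["m00"],M["m01"]/M["m00"],z)
                               ~~~~~~~~^~~~~~~~~
ZeroDivisionError: float division by zero
```

```bash
python3 -c "
import cv2;print(cv2.imread('pics/top0a.png').shape)"
```

```text
(495, 792, 3)
```

View pics/top0a.png

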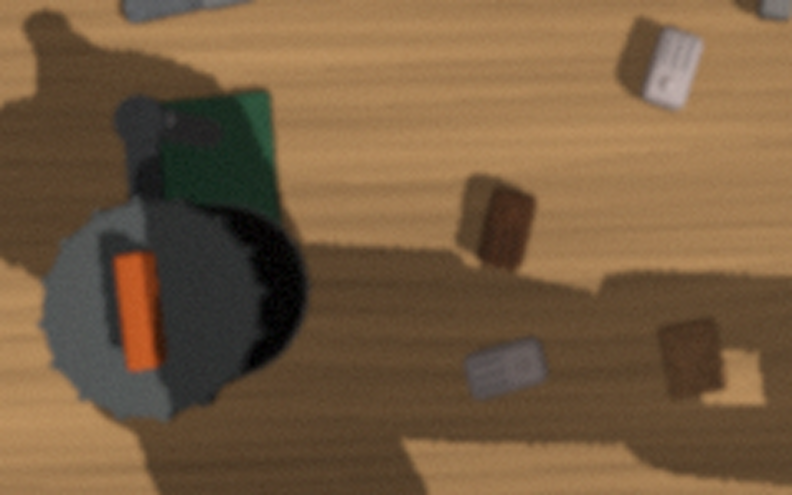

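View pics/top0b.png

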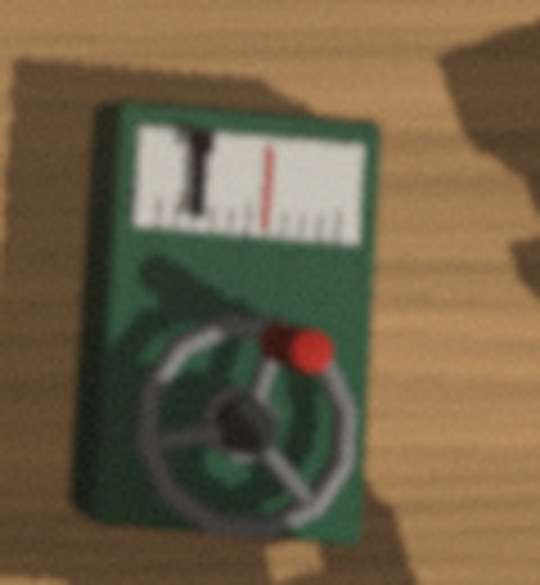

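View pics/side0a.png

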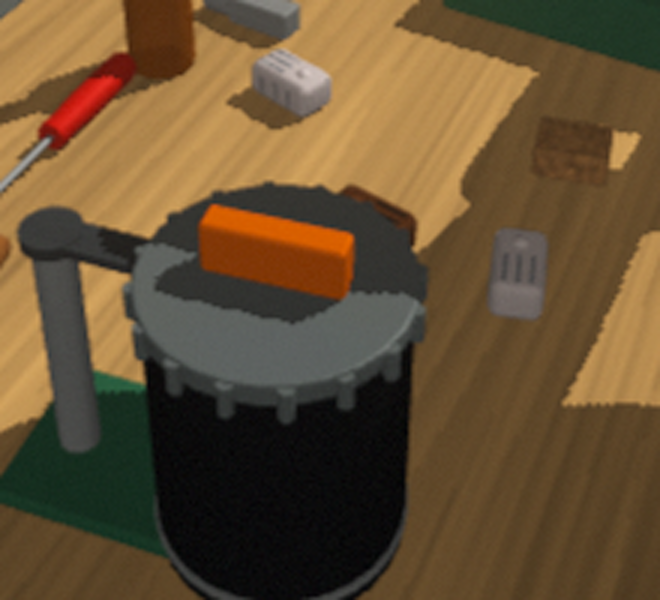

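```bash
python3 - <<'E'
from h import *
t=cam("top"); s=cam("side")
for c,p in((t,(141,275)),(t,(141,265)),(s,(272,276)),(s,(272,290)),(t,(304,200)),(t,(253,291)),(t,(419,278)),(t,(406,240)),(t,(254,248)),(s,(388,160))):
    print(p,cv2.cvtColor(c["frame"],cv2.COLOR_RGB2HSV)[p[1],p[0]])
E
sed -i 's/^orange=.*/orange=lambda h,s,v:(h>2)\&(h<20)\&(s>190)\&(v>100)/' h.py
python3 - <<'E'
from h import *
t=cam("top"); s=cam("side")
o=lambda b,c,f,z,l:print(l,rect(c,b,f,z))
o((120,240,160,310),t,orange,207,"bar")
def T(f,*a):
    try:f(*a)
    except Exception as e:print(a[-1],e)
T(o,(285,180,325,220),t,lambda h,s,v:(s<80)&(v>110),30,"m1")
T(o,(235,275,270,305),t,lambda h,s,v:(s<80)&(v>70),30,"m2")
T(o,(405,265,435,290),t,red,133,"crank")
T(o,(260,210,295,240),s,lambda h,s,v:(s<80)&(v>110),30,"sm1")
T(o,(340,270,370,310),s,lambda h,s,v:(s<80)&(v>70),30,"sm2")
T(o,(375,140,400,185),s,red,110,"crank side")
T(o,(375,220,440,255),t,white,62,"scale")
E
```

```text
(141, 275) [ 10 204 194]
(141, 265) [ 10 206 192]
(272, 276) [ 13 255 216]
(272, 290) [ 12 249 128]
(304, 200) [  7  28 165]
(253, 291) [ 3 26 97]
(419, 278) [  1 198 171]
(406, 240) [ 24  18 196]
(254, 248) [ 11 156  72]
(388, 160) [  2 211 111]
bar (array([500.2, 259.5]), array([498.7, 258.8]), array([70.5, 22.5]), 6.0, 80)
m1 (array([663.1, -97.7]), array([663.2, -97.7]), array([33.7, 61.2]), -20.0, 62)
m2 (array([434.5,  38.8]), array([434.5,  38.9]), array([36.4, 61.5]), -76.4, 65)
crank (array([ 467.6, -347.3]), array([ 467.9, -347. ]), array([17.5, 18.1]), -47.8, 22)
sm1 (array([651.6, -87.3]), array([653.2, -85.6]), array([48.8, 81.2]), -24.3, 69)
sm2 (array([427.4,  52.7]), array([427.9,  50.8]), array([35.3, 83.2]), -75.9, 84)
crank side (array([ 464.7, -349.8]), array([ 464.7, -352.2]), array([ 18.8, 117.4]), -79.3, 48)
scale (array([ 551.6, -346.8]), array([ 552.2, -344.9]), array([131.7,  62.4]), 83.8, 178)
```

```bash
cat >> h.py <<'E'
def st():
    s=env.state(); M=R.from_euler("xyz",s["tcp_rot"]).as_matrix()
    print("t",round(s["t"],2),"pos",np.round(s["eef_pos"],1),"yang",round(float(np.degrees(np.arctan2(M[1,1],M[0,1]))),2),"xz",np.round(M[:,0],3),"j",np.round(s["joints"],2),"F",np.round(s["ft_force"],1),"M",np.round(s["moment"],2),"op",round(s["opening"]*95,1))
    return s
def tri(c1,p1,c2,p2):
    d1=ray(c1,*p1);d2=ray(c2,*p2);A=np.stack([d1,-d2],1)
    x,*_=np.linalg.lstsq(A,c2["xyz"]-c1["xyz"],rcond=None)
    a=c1["xyz"]+d1*x[0];b=c2["xyz"]+d2*x[1]; return np.round((a+b)/2,1),round(float(np.linalg.norm(a-b)),1)
E
python3 - <<'E'
from h import *
t=cam("top"); s=cam("side"); st()
print("post",tri(t,(141.5,215.5),s,(197,276)))
# bar top corners from zoom: top0a (100+u/3.3,180+v/3.3); side0a (180+u/3,200+v/3)
for a in((115,254),(153,252),(163,368),(127,371)): print("top corner",np.round(onz(t,100+a[0]/3.3,180+a[1]/3.3,207)[:2],1))
for a in((201,238),(213,207),(354,234),(346,268)): print("side corner",np.round(onz(s,180+a[0]/3,200+a[1]/3,207)[:2],1))
save(t,"bar.png",(110,200,200,310),5.4)
E
```

```text
t 0.5 pos [ 156.9 -605.   214.6] yang -75.46 xz [ 0. -0. -1.] j [-1.42  0.49  1.56  0.    1.09 -0.11] F [ 0.2  0.1 -0.6] M [-0.02 -0.    0.01] op 95.0
post (array([621.2, 271.1, 170.7]), 5.0)
top corner [533.8 273.3]
top corner [534.4 249.2]
top corner [461.6 242.7]
top corner [460.3 265.3]
side corner [523.9 280.5]
side corner [529.4 258.6]
side corner [460.2 248.2]
side corner [454.3 270.9]
```

View pics/bar.png

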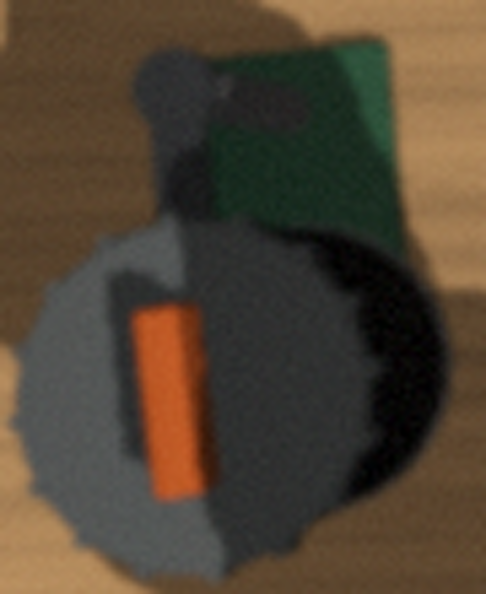

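```bash
python3 - <<'E'
from h import *
t=cam("top"); s=cam("side")
tc=(110+172/5.4-.4,200+403/5.4-.4); sc=(180+278.5/3-.3,200+236.7/3-.3)
print(onz(t,*tc,207),onz(s,*sc,207),tri(t,tc,s,sc))
print(proj(s,onz(t,*tc,207)),sc)
save(s,"bars.png",(180,250,340,350),5)
# wheel centre/rim, pointer
print("hub",onz(t,350+243/4.5,200+423/4.5,85))
print("pointer",onz(t,350+195/4.5,200+180/4.5,62),"red",onz(t,350+267/4.5,200+190/4.5,62))
E
```

```text
[497.60174539 259.33476697 207.        ] [492.13701176 264.26648281 207.        ] (array([495.9, 260.2, 202.5]), 3.1)
[270.59441423 275.39958921] (272.5333333333333, 278.59999999999997)
hub [ 424.64726111 -328.52045995   85.        ]
pointer [ 554.99351277 -316.37470926   62.        ] red [ 548.42535666 -356.20868148   62.        ]
```

View pics/bars.png

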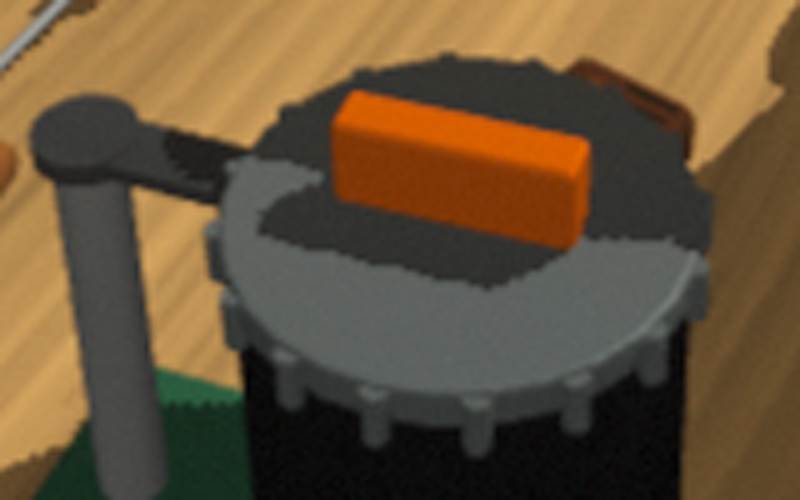

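Call:
{"name": "apply_moves", "arguments": {
  "offset": [
    [0,0,2],
    [11.7,6.2,2],
    [11.7,6.2,2],
    [11.7,6.2,2],
    [11.7,6.2,2],
    [11.7,6.2,2],
    [16.1,20.2,2],
    [16.1,20.2,2],
    [16.1,20.2,2],
    [16.1,20.2,2],
    [16.1,20.2,2],
    [16.1,20.2,2],
    [13.56,34.64,2],
    [13.56,34.64,2],
    [13.56,34.64,2],
    [13.56,34.64,2],
    [13.56,34.64,2],
    [13.56,34.64,2],
    [13.56,34.64,2],
    [13.56,34.64,2]
  ],
  "yaw": [0,-0.5,-1,-1.5,-1.5,-1.5,-1.5,-1.5,-1.5,-1.5,-1.5,-1.5,-1.5,-1.5,-1.5,-1.5,-1.5,-1.5,-1.5,-1.5],
  "jaw": [-1,-1,-1,-1,-1,-1,-1,-1,-1,-1,-1,-1,-1,-1,-1,-1,-1,-1,-1,-1]
}}

```text
t: 3.1
eef_pos: [495.9, 260.8, 264.6]
tcp_rot: [1.127, 1.57, -1.917]
ft_force: [0.2, -0.3, 0.5]
opening: 0.997
```

```bash
python3 - <<'E'
from h import *
st(); t=cam("top"); s=cam("side"); save(t,"t1.png"); save(s,"s1.png",(150,150,370,350),3.5)
E
```

```text
t 3.1 pos [495.9 260.8 264.6] yang -84.42 xz [-0. -0. -1.] j [ 0.37  0.35  1.65 -0.    1.14  1.84] F [ 0.2 -0.3  0.5] M [0.03 0.06 0.06] op 94.7
```

View pics/t1.png

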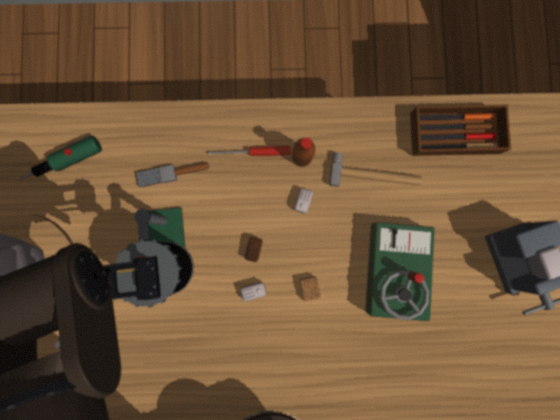

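View pics/s1.png

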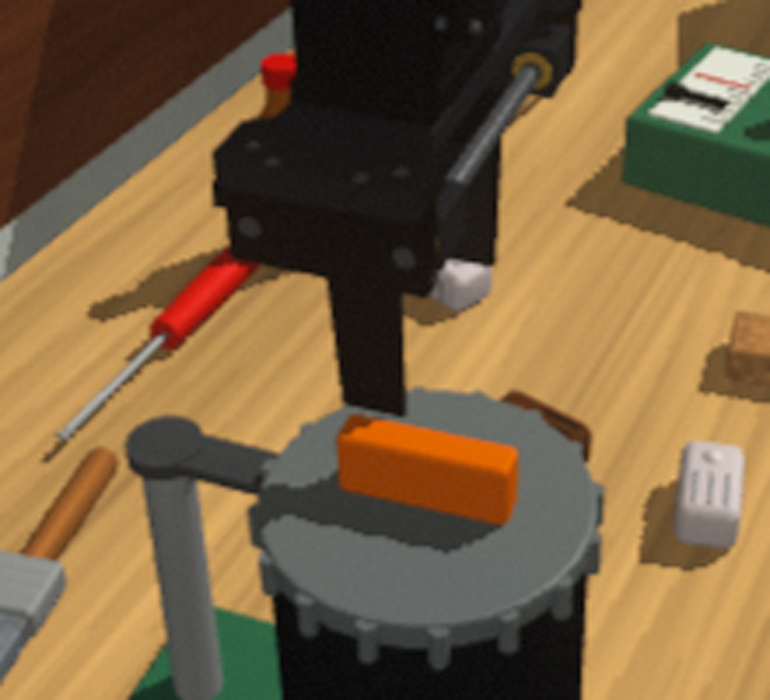

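Call:
{"name": "apply_moves", "arguments": {
  "offset": [
    [0,0,-1],
    [0,0,-2],
    [0,0,-2.8],
    [0,0,-3.2],
    [0,0,-3.2],
    [0,0,-3.2],
    [0,0,-3.2],
    [0,0,-3.2],
    [0,0,-3.2],
    [0,0,-3.2],
    [0,0,-3.2],
    [0,0,-3.2],
    [0,0,-3.2]
  ],
  "yaw": [0,0,0,0,0,0,0,0,0,0,0,0,0],
  "jaw": [-1,-1,-1,-1,-1,0,0.5,1,1,1,1,1,1]
}}

```text
t: 4.82
eef_pos: [496.2, 260.0, 184.7]
tcp_rot: [1.554, 1.571, -1.492]
ft_force: [0.4, -1.0, 0.2]
opening: 0.213
```

```bash
python3 - <<'E'
from h import *
st(); s=cam("side"); save(s,"s2.png",(150,150,370,350),3.5)
E
```

```text
t 4.83 pos [496.2 260.  184.7] yang -84.53 xz [ 0. -0. -1.] j [ 0.36  0.43  1.75 -0.    0.95  1.84] F [ 0.4 -1.   0.2] M [-0.02 -0.03  0.02] op 20.3
```

View pics/s2.png

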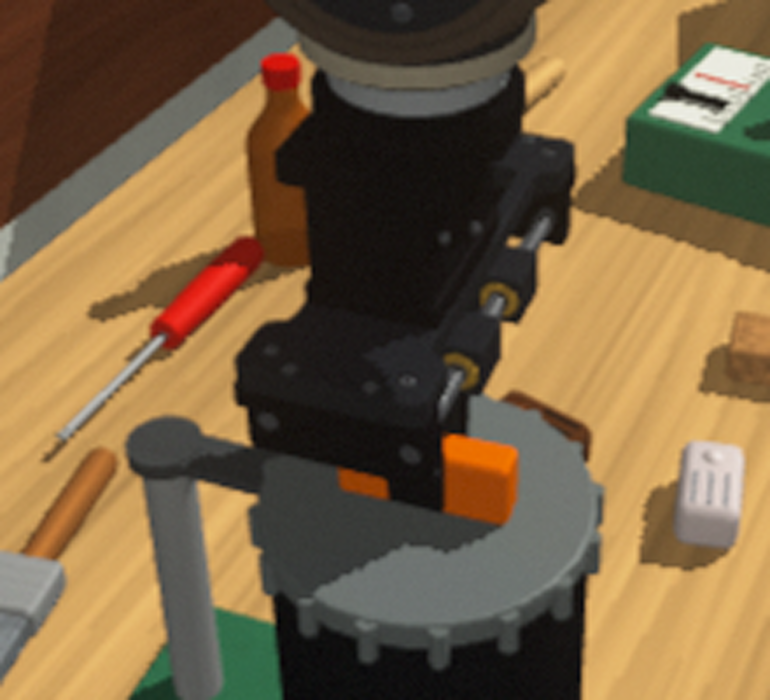

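Call:
{"name": "apply_moves", "arguments": {
  "offset": [
    [0,0,0],
    [0,0,0],
    [0,0,0.02],
    [0,0,0.03],
    [0,0,0.05],
    [0,0,0.07],
    [0,0,0.08],
    [0,0,0.1],
    [0,0,0.12],
    [0,0,0.13],
    [0,0,0.15],
    [0,0,0.17],
    [0,0,0.17]
  ],
  "yaw": [0,0,1,2,3,4,5,6,7,8,9,10,10],
  "jaw": [1,1,1,1,1,1,1,1,1,1,1,1,1]
}}

```text
t: 6.5
eef_pos: [496.5, 259.9, 188.9]
tcp_rot: [1.718, 1.57, -0.282]
ft_force: [1.4, 0.0, -2.4]
opening: 0.188
```

```bash
python3 - <<'E'
from h import *
st(); s=cam("side"); save(s,"s3.png",(150,150,370,350),3.5)
E
```

```text
t 6.5 pos [496.5 259.9 188.9] yang -24.57 xz [ 0.001 -0.    -1.   ] j [ 0.36  0.43  1.75 -0.    0.96  0.79] F [ 1.4  0.  -2.4] M [-0.08 -0.34  0.1 ] op 17.9
```

View pics/s3.png

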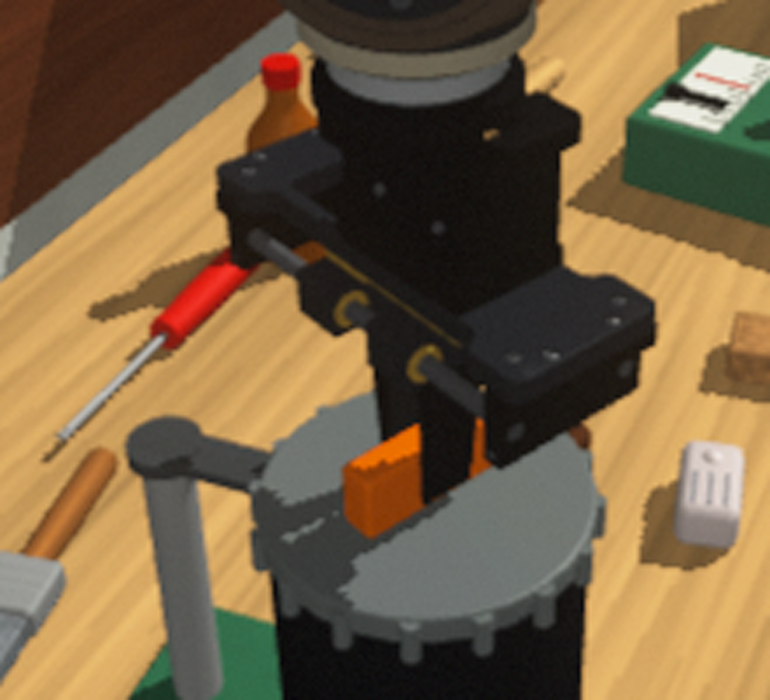

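Call:
{"name": "apply_moves", "arguments": {
  "offset": [
    [0,0,0.02],
    [0,0,0.03],
    [0,0,0.05],
    [0,0,0.07],
    [0,0,0.08],
    [0,0,0.1],
    [0,0,0.12],
    [0,0,0.13],
    [0,0,0.15],
    [0,0,0.17],
    [0,0,0.18],
    [0,0,0.2],
    [0,0,0.22],
    [0,0,0.23],
    [0,0,0.23]
  ],
  "yaw": [1,2,3,4,5,6,7,8,9,10,11,12,13,14,14],
  "jaw": [1,1,1,1,1,1,1,1,1,1,1,1,1,1,1]
}}

```text
t: 8.43
eef_pos: [497.0, 260.1, 194.8]
tcp_rot: [1.188, 1.569, 0.651]
ft_force: [4.8, -0.8, -2.1]
opening: 0.188
```

```bash
python3 - <<'E'
from h import *
s=st(); p=s["eef_pos"]; post=np.array([621.2,271.1]); 
d=p[:2]-post; print(np.linalg.norm(d),np.degrees(np.arctan2(d[1],d[0])))
a0=np.radians(184.8); 
for k in range(1,16):
    a=a0-np.radians(6*k); q=post+125*np.array([np.cos(a),np.sin(a)])-(post+125*np.array([np.cos(a0),np.sin(a0)])); print(k,np.round(q/25,2))
E
```

```text
t 8.43 pos [497.  260.1 194.8] yang 59.2 xz [ 0.001  0.001 -1.   ] j [ 0.36  0.42  1.74  0.    0.98 -0.67] F [ 4.8 -0.8 -2.1] M [ 0.14 -1.1   0.09] op 17.8
124.66314261738671 -174.95342698045522
1 [-0.02  0.52]
2 [0.02 1.05]
3 [0.11 1.56]
4 [0.26 2.06]
5 [0.46 2.55]
6 [0.71 3.01]
7 [1.   3.44]
8 [1.34 3.84]
9 [1.72 4.2 ]
10 [2.13 4.52]
11 [2.57 4.8 ]
12 [3.04 5.03]
13 [3.54 5.2 ]
14 [4.05 5.33]
15 [4.56 5.4 ]
```

Call:
{"name": "apply_moves", "arguments": {
  "offset": [
    [-0.01,0.26,0],
    [-0.02,0.52,0],
    [0,0.78,0],
    [0.02,1.05,0],
    [0.06,1.3,0],
    [0.11,1.56,0],
    [0.11,1.56,0]
  ],
  "yaw": [-0.5,-1,-1.5,-2,-2.5,-3,-3],
  "jaw": [1,1,1,1,1,1,1]
}}

```text
t: 9.3
eef_pos: [500.3, 299.4, 194.8]
tcp_rot: [1.096, 1.568, 0.241]
ft_force: [5.2, 0.1, -2.2]
opening: 0.19
```

```bash
python3 - <<'E'
from h import *
s=st(); p=s["eef_pos"]; post=np.array([621.2,271.1]); 
d=p[:2]-post; print(np.linalg.norm(d),np.degrees(np.arctan2(d[1],d[0])))
s=cam("side"); save(s,"s4.png",(150,150,370,350),3.5)
E
```

```text
t 9.3 pos [500.3 299.4 194.8] yang 41.02 xz [ 0.003  0.001 -1.   ] j [ 0.43  0.45  1.69 -0.    1.   -0.29] F [ 5.2  0.1 -2.2] M [-0.19 -1.15 -0.06] op 18.0
124.19059269363237 166.82960908954664
```

View pics/s4.png

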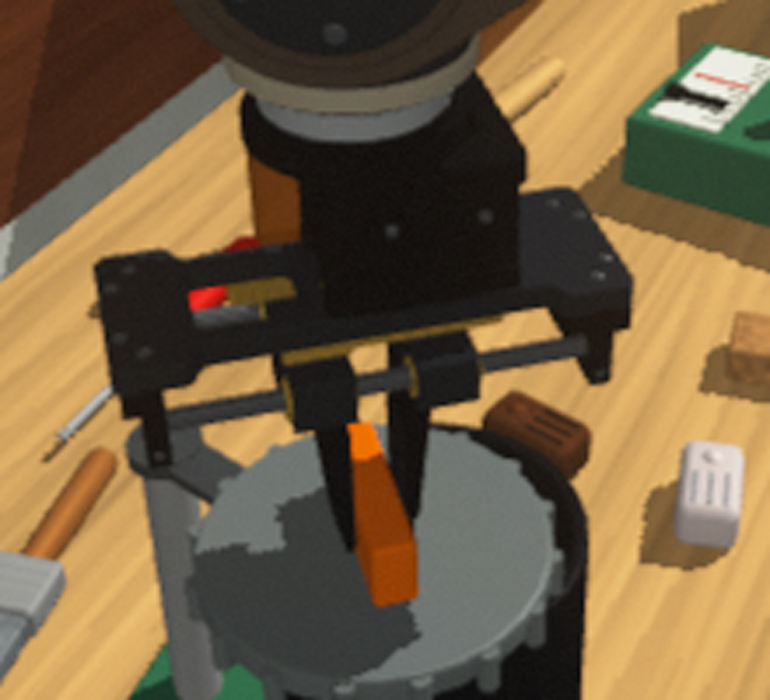

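Call:
{"name": "apply_moves", "arguments": {
  "offset": [
    [0.06,0.25,0],
    [0.15,0.5,0],
    [0.24,0.75,0],
    [0.35,0.99,0],
    [0.47,1.22,0],
    [0.6,1.45,0],
    [0.74,1.67,0],
    [0.89,1.88,0],
    [1.05,2.09,0],
    [1.23,2.28,0],
    [1.41,2.46,0],
    [1.61,2.64,0],
    [1.81,2.81,0],
    [2.02,2.96,0],
    [2.46,3.24,0],
    [2.93,3.47,0],
    [3.43,3.64,0],
    [3.94,3.77,0],
    [4.2,3.81,0],
    [4.2,3.81,0]
  ],
  "yaw": [-0.5,-1,-1.5,-2,-2.5,-3,-3.5,-4,-4.5,-5,-5.5,-6,-6.5,-7,-8,-9,-10,-11,-11.5,-11.5],
  "jaw": [1,1,1,1,1,1,1,1,1,1,1,1,1,1,1,1,1,1,1,1]
}}

```text
t: 11.85
eef_pos: [605.4, 393.3, 194.5]
tcp_rot: [0.65, 1.567, -1.411]
ft_force: [0.6, -5.3, 1.0]
opening: 0.186
```

```bash
python3 - <<'E'
from h import *
s=st(); p=s["eef_pos"]; post=np.array([621.2,271.1]); 
d=p[:2]-post; print(np.linalg.norm(d),np.degrees(np.arctan2(d[1],d[0])))
s=cam("side"); save(s,"s5.png",(120,150,400,360),2.8)
E
```

```text
t 11.85 pos [605.4 393.3 194.5] yang -28.1 xz [ 0.001 -0.004 -1.   ] j [ 0.49  0.65  1.31 -0.    1.18  0.98] F [ 0.6 -5.3  1. ] M [-1.09 -0.35 -0.06] op 17.6
123.24837302898842 97.36193006763513
```

View pics/s5.png

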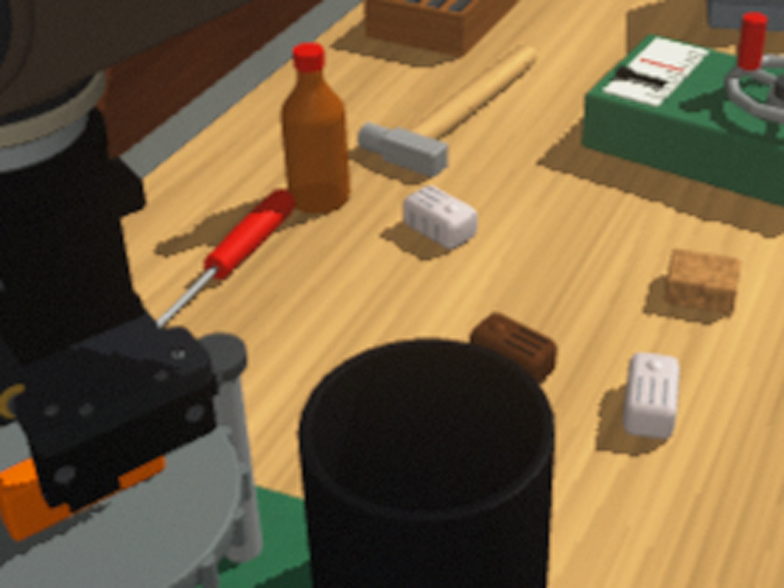

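Call:
{"name": "apply_moves", "arguments": {
  "offset": [
    [0,0,0],
    [0,0,0],
    [0,0,0],
    [0,0,1],
    [0,0,2.5],
    [0,0,3.5],
    [0,0,3.5]
  ],
  "yaw": [0,0,0,0,0,0,0],
  "jaw": [0.2,0,0,0,0,-0.5,-1]
}}

```text
t: 12.78
eef_pos: [605.5, 393.7, 283.9]
tcp_rot: [1.486, 1.566, -0.574]
ft_force: [0.0, -0.4, 0.0]
opening: 0.653
```

```bash
cat >> h.py <<'E'
def marbles(c,zmin=0):
    h=cv2.cvtColor(c["frame"],cv2.COLOR_RGB2HSV).astype(int); m=((h[...,1]<80)&(h[...,2]>70)).astype(np.uint8)
    cs,_=cv2.findContours(m,cv2.RETR_EXTERNAL,cv2.CHAIN_APPROX_NONE); o=[]
    for k in cs:
        if 150<cv2.contourArea(k)<700:
            x,y,w,hh=cv2.boundingRect(k); 
            P=np.array([onz(c,*p[0],30)[:2] for p in k],np.float32); b=cv2.minAreaRect(P)
            if 45<max(b[1])<75 and 25<min(b[1])<50: print("marble?",(x+w//2,y+hh//2),rect(c,(x-1,y-1,x+w+1,y+hh+1),lambda h,s,v:(s<80)&(v>70),30))
E
python3 - <<'E'
from h import *
st(); t=cam("top"); marbles(t); save(t,"t6.png")
E
```

```text
t 12.78 pos [605.5 393.7 283.9] yang -28.05 xz [ 0.004 -0.002 -1.   ] j [ 0.49  0.59  1.19 -0.    1.36  0.98] F [ 0.  -0.4  0. ] M [-0.06 -0.06 -0.04] op 62.0
marble? (253, 291) (array([434.2,  38.8]), array([434.3,  38.9]), array([37. , 62.7]), -75.8, 65)
marble? (303, 200) (array([663.5, -96.6]), array([663.5, -96.9]), array([36.9, 61.2]), -19.9, 62)
```

View pics/t6.png

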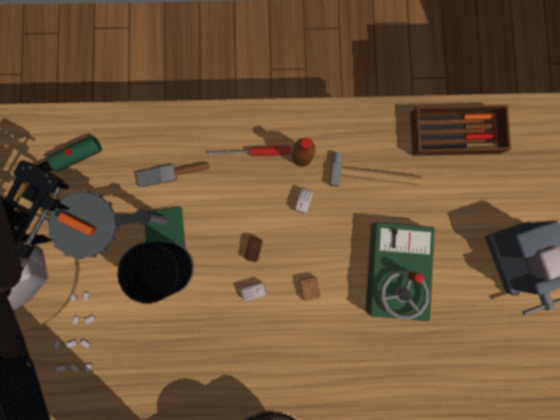

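Call:
{"name": "apply_moves", "arguments": {
  "offset": [
    [-1.5,-3,0],
    [-3,-6,0],
    [-4.5,-9,0],
    [-6,-12,0],
    [-6.88,-14.18,0],
    [-6.88,-14.18,-1],
    [-6.88,-14.18,-3],
    [-6.88,-14.18,-5],
    [-6.88,-14.18,-7],
    [-6.88,-14.18,-8],
    [-6.88,-14.18,-8],
    [-6.88,-14.18,-8]
  ],
  "yaw": [1,2,3,4,5,6,7,7,7,7,7,7],
  "jaw": [-1,-1,-1,-1,-1,-1,-1,-1,-1,-1,-1,-1]
}}

```text
t: 14.32
eef_pos: [433.0, 39.0, 82.4]
tcp_rot: [0.799, 1.567, -0.528]
ft_force: [0.1, -0.0, 0.1]
opening: 1.003
```

```bash
python3 - <<'E'
from h import *
st(); s=cam("side"); save(s,"s7.png",(230,180,430,330),4)
E
```

```text
t 14.32 pos [433.   39.   82.4] yang 13.95 xz [ 0.003 -0.002 -1.   ] j [-0.06  0.44  2.15 -0.    0.55 -0.3 ] F [ 0.1 -0.   0.1] M [ 0.04 -0.12 -0.02] op 95.3
```

View pics/s7.png

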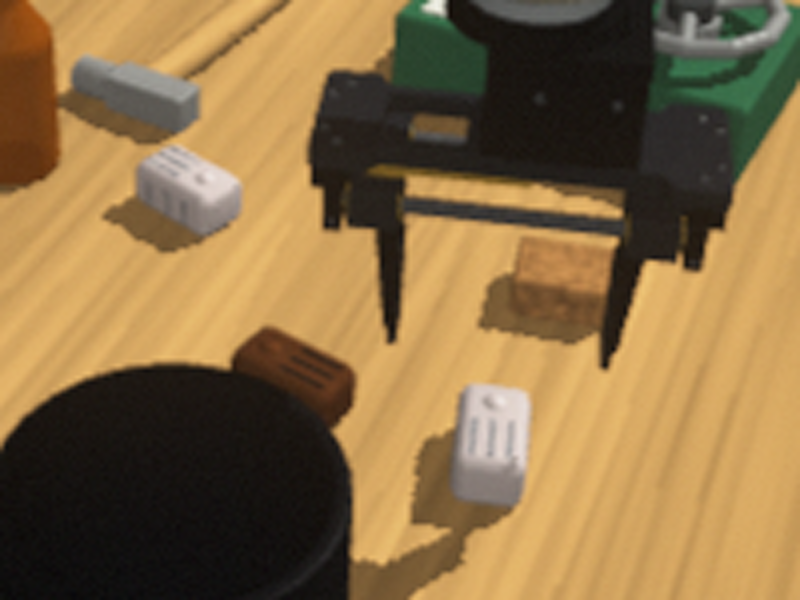

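Call:
{"name": "apply_moves", "arguments": {
  "offset": [
    [0,0,-1.5],
    [0,0,-2.6],
    [0,0,-3],
    [0,0,-3],
    [0,0,-3],
    [0,0,-3],
    [0,0,-3],
    [0,0,-3],
    [0,0,-3],
    [0,0,-3],
    [0,0,-3],
    [0,0,-3],
    [0,0,-2],
    [0,0,-1]
  ],
  "yaw": [0,0,0,0,0,0,0,0,0,0,0,0,0,0],
  "jaw": [-1,-1,-1,-1,0,1,1,1,1,1,1,1,1,1]
}}

```text
t: 16.12
eef_pos: [433.1, 39.0, 58.1]
tcp_rot: [0.814, 1.567, -0.513]
ft_force: [-0.3, -0.0, -2.2]
opening: 0.379
```

```bash
python3 - <<'E'
from h import *
st(); s=cam("side"); save(s,"s8.png",(230,180,430,330),4)
E
```

```text
t 16.12 pos [433.1  39.   58.1] yang 13.95 xz [ 0.003 -0.002 -1.   ] j [-0.06  0.49  2.17 -0.    0.48 -0.3 ] F [-0.3 -0.  -2.2] M [-0.05 -0.13  0.04] op 36.0
```

View pics/s8.png

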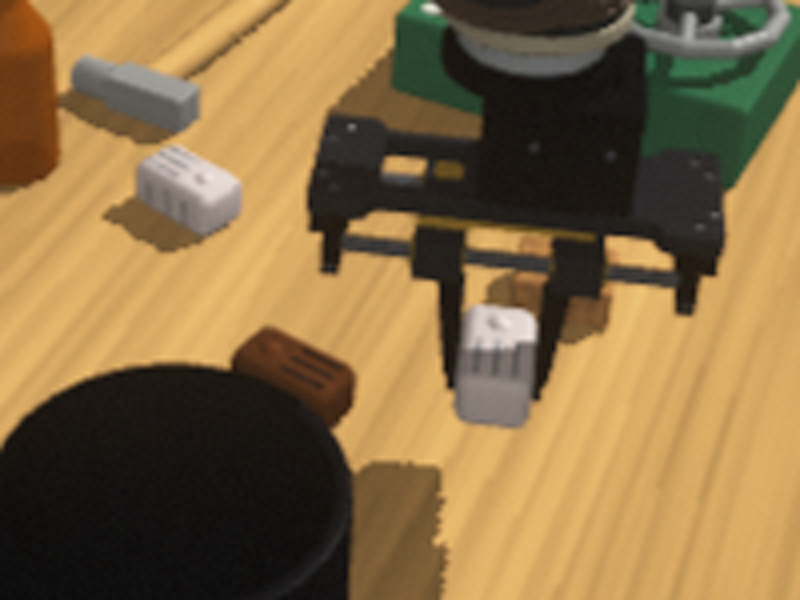

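Call:
{"name": "apply_moves", "arguments": {
  "offset": [
    [0,0,2],
    [0,0,4],
    [0,1,6.4],
    [0.5,2.5,6.4],
    [1,4,6.4],
    [1.5,5.5,6.4],
    [2,7,6.4],
    [2.54,8.84,6.4],
    [2.54,8.84,6.4],
    [2.54,8.84,6.4],
    [2.54,8.84,6.4],
    [2.54,8.84,6.4],
    [2.54,8.84,6.4]
  ],
  "yaw": [0,-1,-2,-3,-4.5,-6,-7.5,-9,-10.5,-12,-12,-12,-12],
  "jaw": [1,1,1,1,1,1,1,1,1,1,1,1,1]
}}

```text
t: 17.8
eef_pos: [497.6, 259.9, 220.5]
tcp_rot: [1.02, 1.563, -1.562]
ft_force: [0.1, 0.0, -0.9]
opening: 0.373
```

```bash
python3 - <<'E'
from h import *
st(); s=cam("side"); save(s,"s9.png",(150,150,400,350),3.1);marbles(cam("top"))
E
```

```text
t 17.8 pos [497.6 259.9 220.5] yang -57.94 xz [ 0.    -0.007 -1.   ] j [ 0.37  0.4   1.71 -0.01  1.04  1.38] F [ 0.1  0.  -0.9] M [-0.04 -0.01  0.02] op 35.4
marble? (20, 258) (array([531. , 629.8]), array([535. , 629.8]), array([68.3, 28.3]), 11.5, 64)
marble? (303, 200) (array([663.7, -96.6]), array([663.6, -96.5]), array([36.2, 61.2]), -20.0, 63)
```

View pics/s9.png

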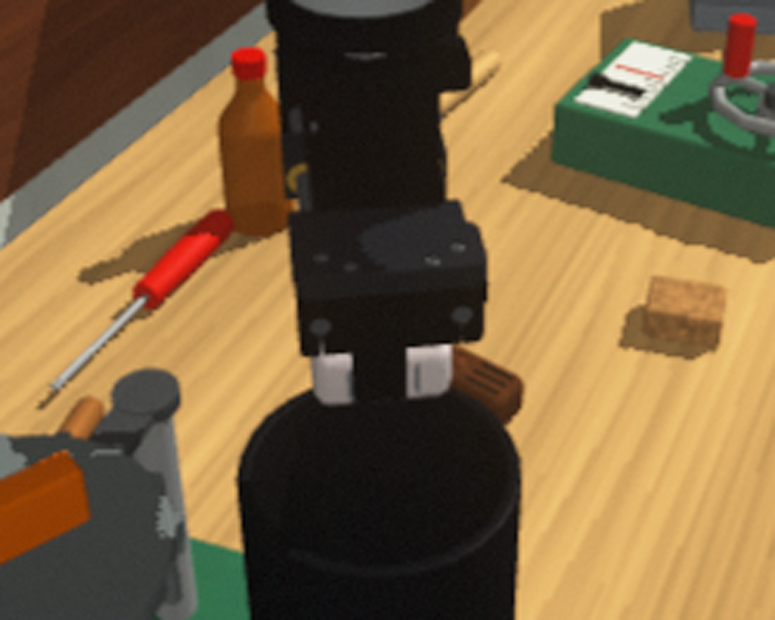

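Call:
{"name": "apply_moves", "arguments": {
  "offset": [
    [0,0,-1],
    [0,0,-2.5],
    [0,0,-4],
    [0,0,-5],
    [0,0,-5],
    [0,0,-5],
    [0,0,-5],
    [0,0,-5],
    [0,0,-5],
    [0,0,-4],
    [0,0,-2],
    [0,0,0],
    [0,0,0]
  ],
  "yaw": [0,0,0,0,0,0,0,0,0,0,0,0,0],
  "jaw": [1,1,1,1,1,1,-0.1,-0.1,-0.1,-0.1,-0.1,-0.1,-0.1]
}}

```text
t: 19.52
eef_pos: [498.8, 260.4, 224.3]
tcp_rot: [1.947, 1.563, -0.635]
ft_force: [0.8, 0.3, -0.4]
opening: 0.549
```

```bash
python3 - <<'E'
from h import *
st(); t=cam("top"); save(t,"t10.png",(80,180,350,340),2.9);marbles(t)
s=cam("side"); save(s,"s10.png",(150,150,400,350),3.1)
E
```

```text
t 19.52 pos [498.8 260.4 224.3] yang -57.98 xz [ 0.007 -0.005 -1.   ] j [ 0.37  0.39  1.7  -0.01  1.04  1.38] F [ 0.8  0.3 -0.4] M [-0.04 -0.01  0.  ] op 52.1
marble? (19, 258) (array([531. , 629.7]), array([534. , 630.7]), array([68.8, 26.3]), 11.5, 65)
marble? (303, 200) (array([663.5, -96.6]), array([663.5, -96.9]), array([36.9, 61.2]), -19.9, 63)
```

View pics/s10.png

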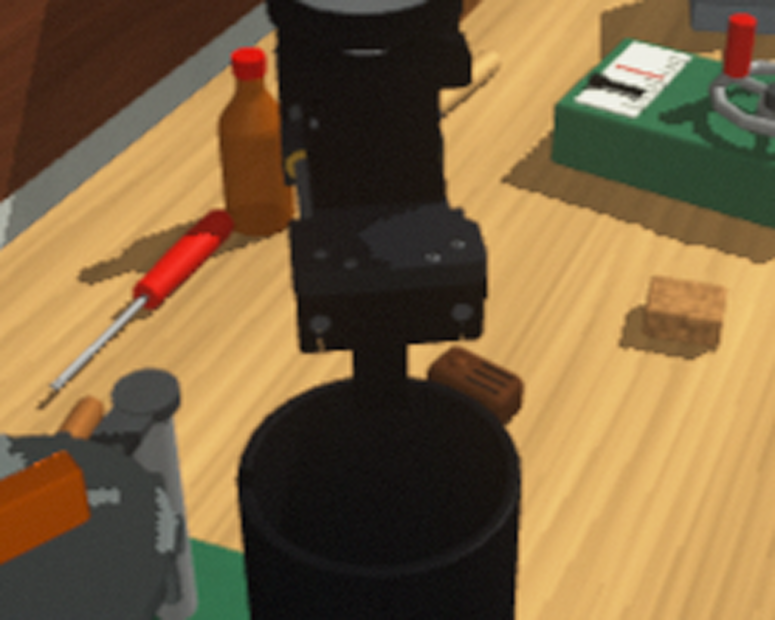

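```bash
python3 - <<'E'
from h import *
s=cam("side");t=cam("top"); print(onz(s,232,218,0), onz(t,306,144,150)); print(onz(t,336,168,15)); st()
E
```

```text
[ 791.64097799 -107.88169494    0.        ] [781.25637229 -98.00427778 150.        ]
[ 749.62251272 -187.56579213   15.        ]
t 19.73 pos [497.  259.7 219.4] yang -57.98 xz [-0.002 -0.008 -1.   ] j [ 0.37  0.4   1.71 -0.01  1.04  1.38] F [-0.2 -0.4 -0.7] M [-0.04  0.01 -0.05] op 52.4
```

Call:
{"name": "apply_moves", "arguments": {
  "offset": [
    [0.8,-2,0],
    [1.8,-4,0],
    [2.7,-6,0],
    [3.7,-8,0],
    [4.7,-10,0],
    [5.6,-12,0],
    [6.65,-14.27,0],
    [6.65,-14.27,-1.5],
    [6.65,-14.27,-3.5],
    [6.65,-14.27,-5.2],
    [6.65,-14.27,-5.2],
    [6.65,-14.27,-5.2]
  ],
  "yaw": [-1,-2,-3,-4,-5,-6,-7,-8,-8.67,-8.67,-8.67,-8.67],
  "jaw": [-0.1,-0.5,-1,-1,-1,-1,-1,-1,-1,-1,-1,-1]
}}

```text
t: 21.22
eef_pos: [663.8, -97.1, 90.3]
tcp_rot: [0.854, 1.563, -2.636]
ft_force: [-0.1, 0.5, 1.0]
opening: 0.998
```

```bash
python3 - <<'E'
from h import *
st(); s=cam("side"); save(s,"s11.png",(200,120,350,270),4); t=cam("top"); save(t,"t11.png",(60,120,360,340),2.6)
E
```

```text
t 21.23 pos [663.8 -97.1  90.3] yang -109.99 xz [-0.007 -0.004 -1.   ] j [-0.24  0.69  1.55 -0.01  0.91  1.68] F [-0.1  0.5  1. ] M [ 0.1  -0.04 -0.03] op 94.8
```

View pics/s11.png

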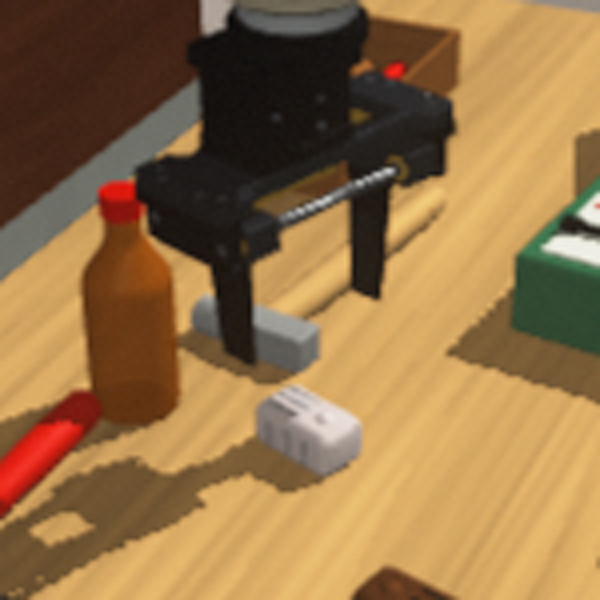

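View pics/t11.png

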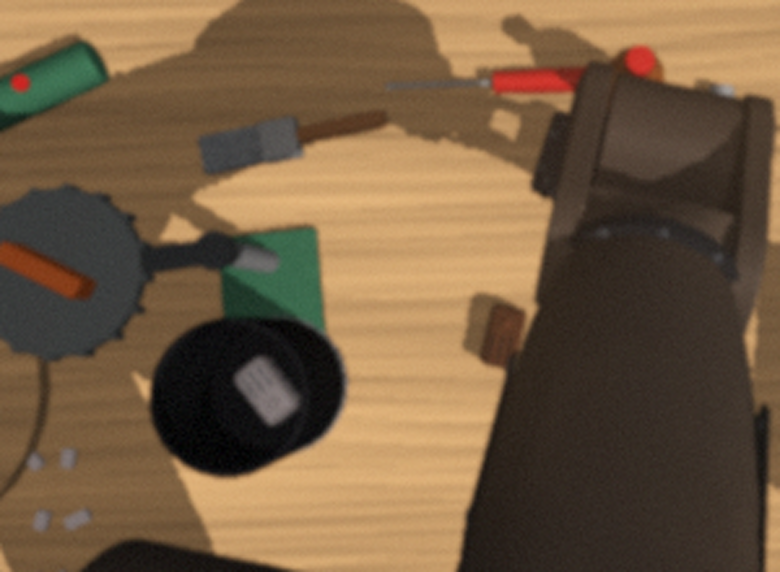

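Call:
{"name": "apply_moves", "arguments": {
  "offset": [
    [0,0,-1.5],
    [0,0,-2.6],
    [0,0,-3.3],
    [0,0,-3.3],
    [0,0,-3.3],
    [0,0,-3.3],
    [0,0,-3.3],
    [0,0,-3.3],
    [0,0,-3.3],
    [0,0,-3.3],
    [0,0,-3.3],
    [0,0,-3.3],
    [0,0,-2],
    [0,0,-1]
  ],
  "yaw": [0,0,0,0,0,0,0,0,0,0,0,0,0,0],
  "jaw": [-1,-1,-1,-1,0,1,1,1,1,1,1,1,1,1]
}}

```text
t: 23.08
eef_pos: [664.1, -97.0, 66.8]
tcp_rot: [0.999, 1.564, -2.491]
ft_force: [0.5, -0.2, -1.9]
opening: 0.375
```

```bash
python3 - <<'E'
from h import *
st(); s=cam("side"); save(s,"s12.png",(200,120,350,270),4)
E
```

```text
t 23.07 pos [664.1 -97.   66.8] yang -109.99 xz [-0.005 -0.004 -1.   ] j [-0.24  0.72  1.56 -0.01  0.87  1.68] F [ 0.5 -0.2 -1.9] M [ 0.04  0.02 -0.01] op 35.6
```

View pics/s12.png

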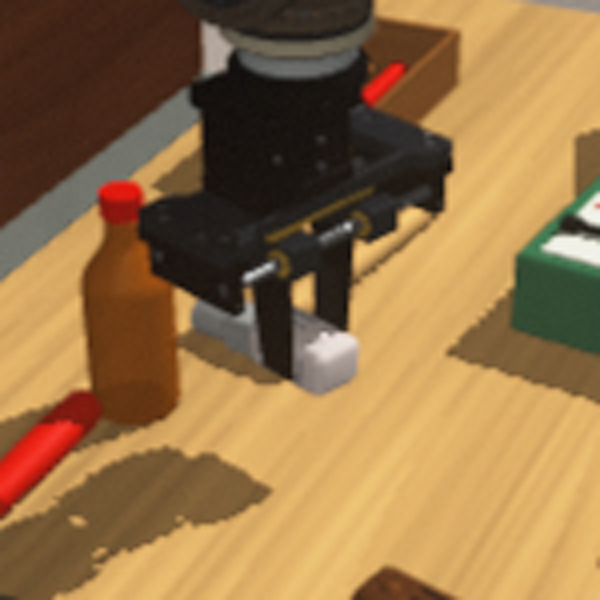

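Call:
{"name": "apply_moves", "arguments": {
  "offset": [
    [0,0,2],
    [0,0,4],
    [0,0,6.15],
    [-1,2,6.15],
    [-1.9,4,6.15],
    [-2.8,6,6.15],
    [-3.8,8,6.15],
    [-4.7,10,6.15],
    [-5.6,12,6.15],
    [-6.3,13.5,6.15],
    [-6.68,14.28,6.15],
    [-6.68,14.28,6.15],
    [-6.68,14.28,6.15]
  ],
  "yaw": [0,0,1,2,3,4,5,6,7,8,8.67,8.67,8.67],
  "jaw": [1,1,1,1,1,1,1,1,1,1,1,1,1]
}}

```text
t: 24.75
eef_pos: [498.6, 259.2, 223.5]
tcp_rot: [1.645, 1.566, -0.939]
ft_force: [-0.9, 0.0, -1.3]
opening: 0.375
```

```bash
python3 - <<'E'
from h import *
st(); s=cam("side"); save(s,"s13.png",(150,150,400,350),3.1)
E
```

```text
t 24.75 pos [498.6 259.2 223.5] yang -58.05 xz [ 0.003 -0.004 -1.   ] j [ 0.36  0.39  1.71 -0.01  1.04  1.38] F [-0.9  0.  -1.3] M [-0.01 -0.03  0.05] op 35.6
```

View pics/s13.png

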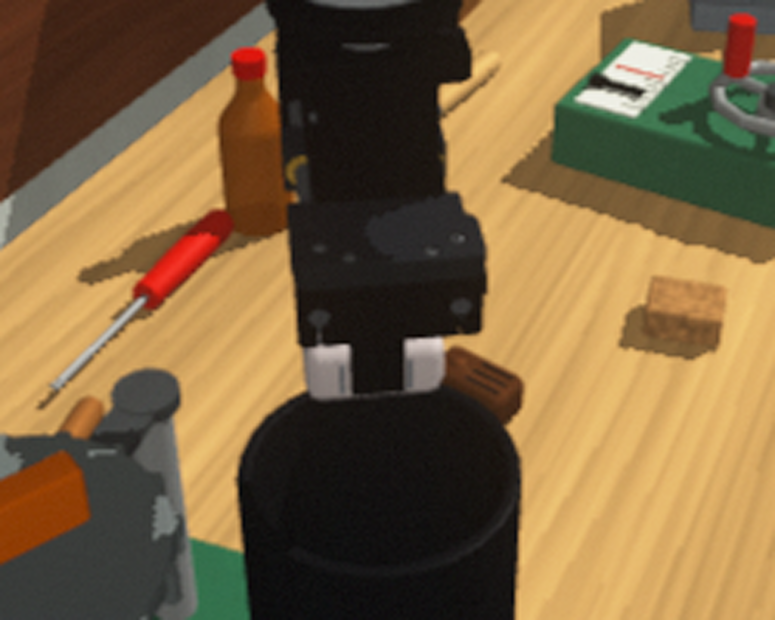

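Call:
{"name": "apply_moves", "arguments": {
  "offset": [
    [0,0,-1],
    [0,0,-2.5],
    [0,0,-4],
    [0,0,-5.1],
    [0,0,-5.1],
    [0,0,-5.1],
    [0,0,-5.1],
    [0,0,-5.1],
    [0,0,-5.1],
    [0,0,-4],
    [0,0,-2],
    [0,0,0],
    [0,0,2.4],
    [0,0,2.4]
  ],
  "yaw": [0,0,0,0,0,0,0,0,0,0,0,0,0,0],
  "jaw": [1,1,1,1,1,1,-0.1,-0.1,-0.1,-0.1,-0.1,-0.1,-0.1,-0.1]
}}

```text
t: 26.55
eef_pos: [499.9, 259.5, 288.2]
tcp_rot: [2.489, 1.56, -0.095]
ft_force: [-0.2, -0.4, -0.5]
opening: 0.551
```

```bash
python3 - <<'E'
from h import *
s=st(); p=s["eef_pos"]; print((np.array([605.4,393.3,194.5])-p)/25)
E
```

```text
t 26.55 pos [499.9 259.5 288.2] yang -58.06 xz [ 0.011 -0.001 -1.   ] j [ 0.36  0.33  1.62 -0.01  1.18  1.38] F [-0.2 -0.4 -0.5] M [-0.03 -0.04  0.03] op 52.4
[ 4.21848615  5.35038255 -3.74695933]
```

Call:
{"name": "apply_moves", "arguments": {
  "offset": [
    [1,1.5,0],
    [2,3,0],
    [3,4.5,0],
    [4.22,5.35,0],
    [4.22,5.35,0],
    [4.22,5.35,0],
    [4.22,5.35,0]
  ],
  "yaw": [1,2,3,4,5,5,5],
  "jaw": [-0.1,-0.1,-0.1,-0.1,-0.1,-0.1,-0.1]
}}

```text
t: 27.42
eef_pos: [605.2, 393.1, 287.8]
tcp_rot: [2.484, 1.561, 0.421]
ft_force: [0.3, 0.1, -0.0]
opening: 0.546
```

```bash
python3 - <<'E'
from h import *
s=st(); print((np.array([605.4,393.3,194.5])-s["eef_pos"])/25)
t=cam("top"); marbles(t); save(t,"t14.png",(0,120,340,400),2.3)
E
```

```text
t 27.43 pos [605.2 393.1 287.8] yang -28.2 xz [ 0.009  0.004 -1.   ] j [ 0.48  0.58  1.2  -0.    1.35  0.98] F [ 0.3  0.1 -0. ] M [ 0.01 -0.05 -0.02] op 51.9
[ 0.00986097  0.00918926 -3.73134163]
marble? (160, 268) (array([497.8, 279.1]), array([496. , 277.1]), array([69.9, 38.5]), 34.0, 73)
```

View pics/t14.png

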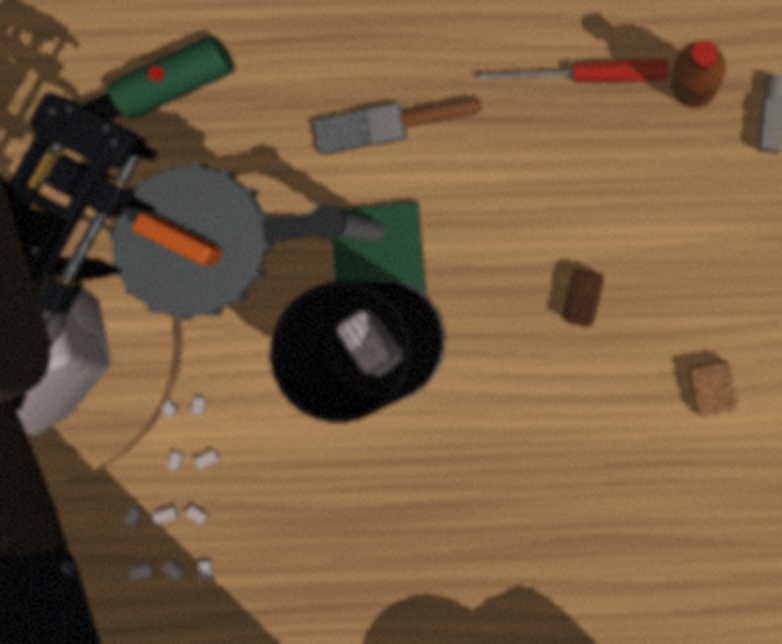

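Call:
{"name": "apply_moves", "arguments": {
  "offset": [
    [0,0,-1],
    [0,0,-2],
    [0,0,-3],
    [0,0,-3.72],
    [0,0,-3.72],
    [0,0,-3.72],
    [0,0,-3.72],
    [0,0,-3.72],
    [0,0,-3.72],
    [0,0,-3.72],
    [0,0,-3.72]
  ],
  "yaw": [0,0,0,0,0,0,0,0,0,0,0],
  "jaw": [-0.1,-0.1,-0.1,-0.1,-0.1,1,1,1,1,1,1]
}}

```text
t: 28.85
eef_pos: [605.2, 393.1, 195.3]
tcp_rot: [2.494, 1.56, 0.431]
ft_force: [0.4, -0.6, 1.1]
opening: 0.189
```

```bash
python3 - <<'E'
from h import *
s=st(); p=s["eef_pos"][:2]
post=np.array([621.2,271.1]); a0=np.arctan2(*(p-post)[::-1]); print(np.degrees(a0)); r=124.5
for k in np.arange(1,15,.5):
    a=a0+np.radians(6*k); print(k,np.round(r*np.array([np.cos(a)-np.cos(a0),np.sin(a)-np.sin(a0)])/25,2),end=";")
E
```

```text
t 28.85 pos [605.2 393.1 195.3] yang -28.18 xz [ 0.01   0.005 -1.   ] j [ 0.48  0.65  1.32 -0.    1.16  0.98] F [ 0.4 -0.6  1.1] M [ 0.06 -0.04  0.03] op 18.0
97.4490963213713
1.0 [-0.51 -0.09];1.5 [-0.76 -0.16];2.0 [-1.01 -0.24];2.5 [-1.26 -0.34];3.0 [-1.49 -0.44];3.5 [-1.73 -0.56];4.0 [-1.95 -0.69];4.5 [-2.17 -0.83];5.0 [-2.38 -0.98];5.5 [-2.59 -1.15];6.0 [-2.78 -1.32];6.5 [-2.96 -1.51];7.0 [-3.14 -1.7 ];7.5 [-3.3 -1.9];8.0 [-3.46 -2.11];8.5 [-3.6  -2.33];9.0 [-3.73 -2.56];9.5 [-3.85 -2.79];10.0 [-3.95 -3.03];10.5 [-4.05 -3.27];11.0 [-4.13 -3.52];11.5 [-4.2  -3.77];12.0 [-4.25 -4.03];12.5 [-4.29 -4.28];13.0 [-4.32 -4.54];13.5 [-4.33 -4.8 ];14.0 [-4.33 -5.06];14.5 [-4.32 -5.32];
```

Call:
{"name": "apply_moves", "arguments": {
  "offset": [
    [-0.25,-0.04,0],
    [-0.51,-0.09,0],
    [-1.01,-0.24,0],
    [-1.49,-0.44,0],
    [-1.95,-0.69,0],
    [-2.38,-0.98,0],
    [-2.78,-1.32,0],
    [-3.14,-1.7,0],
    [-3.46,-2.11,0],
    [-3.73,-2.56,0],
    [-3.95,-3.03,0],
    [-4.13,-3.52,0],
    [-4.25,-4.03,0],
    [-4.32,-4.54,0],
    [-4.33,-4.8,0],
    [-4.33,-5.06,0],
    [-4.32,-5.32,0],
    [-4.32,-5.36,0],
    [-4.32,-5.36,0]
  ],
  "yaw": [0.5,1,2,3,4,5,6,7,8,9,10,11,12,13,13.5,14,14.5,14.6,14.6],
  "jaw": [1,1,1,1,1,1,1,1,1,1,1,1,1,1,1,1,1,1,1]
}}

```text
t: 31.22
eef_pos: [497.2, 259.2, 195.3]
tcp_rot: [2.501, 1.56, 1.966]
ft_force: [-0.6, 0.3, 1.5]
opening: 0.189
```

```bash
python3 - <<'E'
from h import *
s=st(); s=cam("side"); save(s,"s15.png",(150,150,400,350),3.1)
E
```

```text
t 31.23 pos [497.2 259.2 195.3] yang 59.36 xz [-0.004  0.01  -1.   ] j [ 0.36  0.42  1.74  0.01  0.98 -0.69] F [-0.6  0.3  1.5] M [ 0.07 -0.09 -0.03] op 17.9
```

View pics/s15.png

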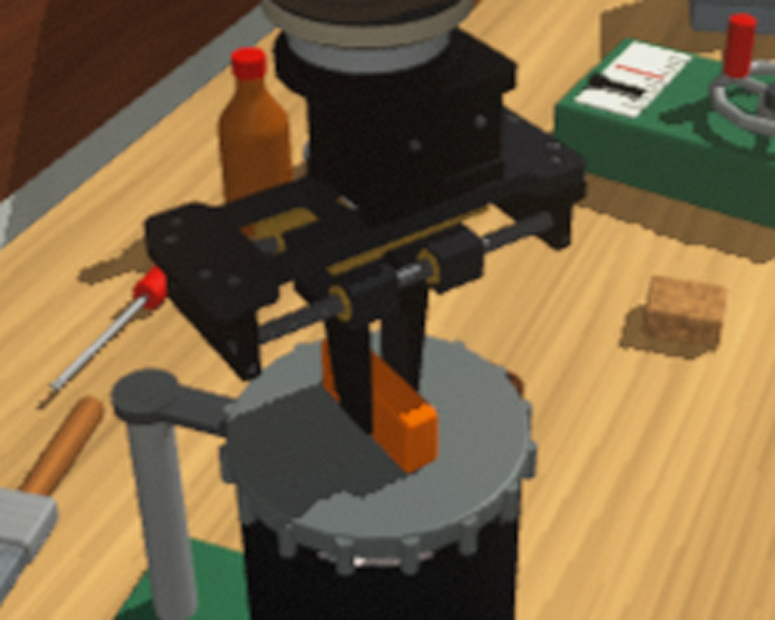

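Call:
{"name": "apply_moves", "arguments": {
  "offset": [
    [0,0,-0.02],
    [0,0,-0.03],
    [0,0,-0.05],
    [0,0,-0.07],
    [0,0,-0.08],
    [0,0,-0.1],
    [0,0,-0.12],
    [0,0,-0.13],
    [0,0,-0.15],
    [0,0,-0.17],
    [0,0,-0.18],
    [0,0,-0.2],
    [0,0,-0.2]
  ],
  "yaw": [-1,-2,-3,-4,-5,-6,-7,-8,-9,-10,-11,-12,-12],
  "jaw": [1,1,1,1,1,1,1,1,1,1,1,1,1]
}}

```text
t: 32.9
eef_pos: [496.8, 259.3, 190.2]
tcp_rot: [2.543, 1.561, 0.752]
ft_force: [-3.3, -0.2, 1.3]
opening: 0.189
```

```bash
python3 - <<'E'
from h import *
s=st(); s=cam("side"); save(s,"s16.png",(150,150,400,350),3.1)
E
```

```text
t 32.9 pos [496.8 259.3 190.2] yang -12.61 xz [ 0.007  0.007 -1.   ] j [0.36 0.42 1.75 0.   0.95 0.58] F [-3.3 -0.2  1.3] M [-0.06  0.53 -0.12] op 17.9
```

View pics/s16.png

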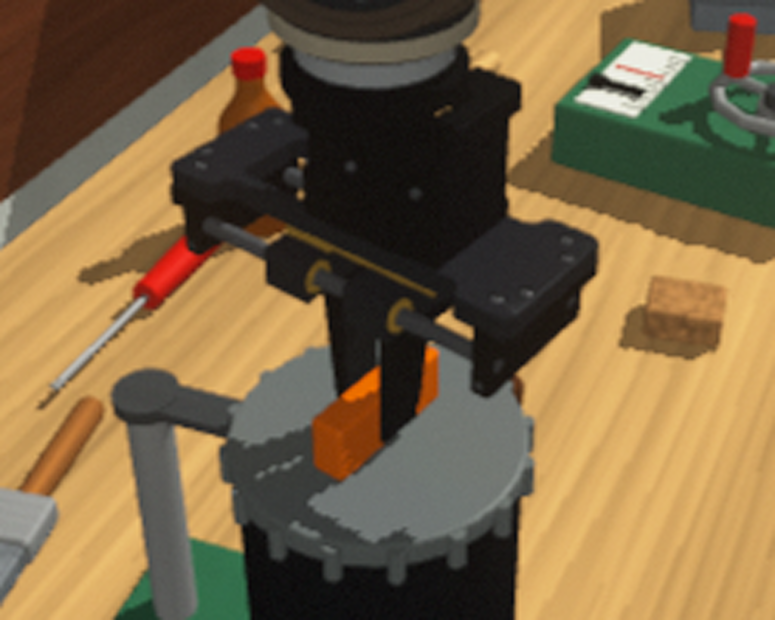

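Call:
{"name": "apply_moves", "arguments": {
  "offset": [
    [0,0,-0.02],
    [0,0,-0.03],
    [0,0,-0.05],
    [0,0,-0.07],
    [0,0,-0.08],
    [0,0,-0.1],
    [0,0,-0.12],
    [0,0,-0.13],
    [0,0,-0.15],
    [0,0,-0.17],
    [0,0,-0.18],
    [0,0,-0.2],
    [0,0,-0.2],
    [0,0,-0.2],
    [0,0,-0.2]
  ],
  "yaw": [-1,-2,-3,-4,-5,-6,-7,-8,-9,-10,-11,-11.7,-12.2,-12.6,-12.6],
  "jaw": [1,1,1,1,1,1,1,1,1,1,1,1,1,1,1]
}}

```text
t: 34.83
eef_pos: [496.4, 259.7, 185.2]
tcp_rot: [2.549, 1.561, -0.557]
ft_force: [-4.9, 4.7, 0.4]
opening: 0.19
```

```bash
python3 - <<'E'
from h import *
st()
E
```

```text
t 34.83 pos [496.4 259.7 185.2] yang -87.96 xz [ 0.008 -0.005 -1.   ] j [ 0.37  0.43  1.76 -0.01  0.95  1.91] F [-4.9  4.7  0.4] M [0.81 0.71 0.6 ] op 18.1
```

Call:
{"name": "apply_moves", "arguments": {
  "offset": [
    [0,0,0],
    [0,0,0],
    [0,0,0],
    [0,0,0],
    [0,0,1.5],
    [0,0,3],
    [0,-2,3.5],
    [0,-4,3.5],
    [0,-6,3.5],
    [0,-8,3.5],
    [0,-8,3.5],
    [0,-8,3.5]
  ],
  "yaw": [0,0,0,0,0,0,0,0,0,0,0,0],
  "jaw": [0.3,0,0,0,0,0,0,0,0,0,0,0]
}}

```text
t: 36.33
eef_pos: [496.5, 59.9, 272.7]
tcp_rot: [2.578, 1.561, -0.529]
ft_force: [-0.1, 0.6, 0.2]
opening: 0.499
```

```bash
python3 - <<'E'
from h import *
st(); t=cam("top"); s=cam("side"); save(t,"t17.png",(110,200,200,310),5.4); save(s,"s17.png",(180,250,340,350),5)
print("bar",rect(t,(120,240,160,310),orange,207)); print("bar side",rect(s,(230,260,310,315),orange,207))
E
```

```text
t 36.33 pos [496.5  59.9 272.7] yang -87.99 xz [ 0.008 -0.005 -1.   ] j [-0.01  0.25  1.78 -0.01  1.1   1.53] F [-0.1  0.6  0.2] M [0.07 0.02 0.03] op 47.4
bar (array([504.4, 260.8]), array([499.3, 259.2]), array([68.5, 22.9]), 0.3, 77)
bar side (array([488.6, 274.2]), array([490.2, 273.8]), array([79.7, 41.9]), 4.0, 130)
```

View pics/t17.png

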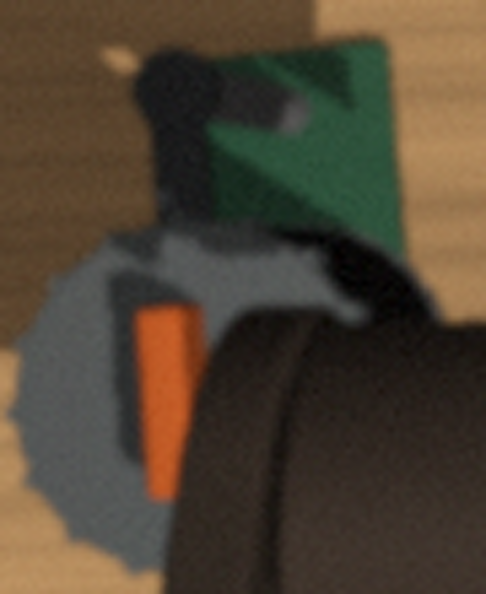

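View pics/s17.png

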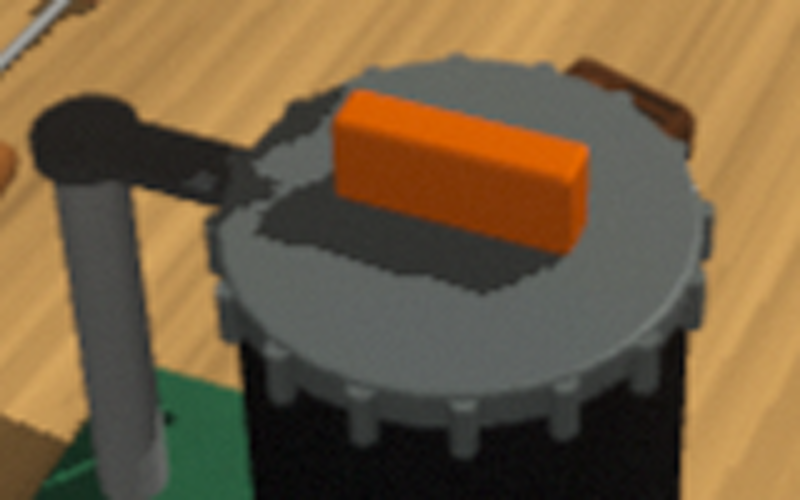

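Call:
{"name": "apply_moves", "arguments": {
  "offset": [
    [0,2,0],
    [0,4,0],
    [0,6,0],
    [0,8,0],
    [0,8,0],
    [0,8,-1.5],
    [0,8,-3],
    [0,8,-3.5],
    [0,8,-3.5],
    [0,8,-3.5],
    [0,8,-3.5],
    [0,8,-3.5],
    [0,8,-3.5],
    [0,8,-3.5]
  ],
  "yaw": [0,0,0,0,0,0,0,0,0,0,0,0,0,0],
  "jaw": [0,0,0,0,0,0,0,0,0,1,1,1,1,1]
}}

```text
t: 38.17
eef_pos: [496.5, 260.8, 185.4]
tcp_rot: [2.619, 1.561, -0.486]
ft_force: [-1.8, 1.0, 3.5]
opening: 0.187
```

```bash
python3 - <<'E'
from h import *
st()
E
```

```text
t 38.17 pos [496.5 260.8 185.4] yang -87.87 xz [ 0.008 -0.004 -1.   ] j [ 0.37  0.43  1.76 -0.01  0.95  1.91] F [-1.8  1.   3.5] M [0.31 0.08 0.3 ] op 17.8
```

Call:
{"name": "apply_moves", "arguments": {
  "offset": [
    [0,0,0],
    [0,0,0],
    [0,0,0],
    [0,0,0]
  ],
  "yaw": [-0.3,-0.6,-0.8,-0.8],
  "jaw": [1,1,1,1]
}}

```text
t: 38.67
eef_pos: [496.3, 261.5, 185.5]
tcp_rot: [2.688, 1.562, -0.501]
ft_force: [-2.1, 7.3, 2.1]
opening: 0.196
```

```bash
python3 - <<'E'
from h import *
st()
E
```

```text
t 38.67 pos [496.3 261.5 185.5] yang -92.71 xz [ 0.008 -0.004 -1.   ] j [ 0.37  0.43  1.76 -0.01  0.95  1.99] F [-2.1  7.3  2.1] M [1.3  0.42 0.93] op 18.7
```

Call:
{"name": "apply_moves", "arguments": {
  "offset": [
    [0,0,0],
    [0,0,0],
    [0,0,0],
    [0,0,0],
    [0,0,1.5],
    [0,0,3],
    [0,-2,3.5],
    [0,-4,3.5],
    [0,-6,3.5],
    [0,-6,3.5],
    [0,-6,3.5]
  ],
  "yaw": [0,0,0,0,0,0,0,0,0,0,0],
  "jaw": [0.3,0,0,0,0,0,0,0,0,0,0]
}}

```text
t: 40.05
eef_pos: [496.4, 111.6, 273.1]
tcp_rot: [2.723, 1.562, -0.467]
ft_force: [0.3, 0.6, 0.3]
opening: 0.497
```

```bash
python3 - <<'E'
from h import *
st(); t=cam("top"); s=cam("side"); save(t,"t18.png",(360,210,450,330),5); save(s,"s18.png",(320,140,440,230),6); save(s,"s18b.png",(180,250,340,350),5)
k,_=blob(t,(405,265,435,290),red); (cx,cy),r=cv2.minEnclosingCircle(k); print("crank top px",cx,cy,r,onz(t,cx,cy,133))
k,_=blob(s,(375,140,400,185),red); print(cv2.boundingRect(k))
E
```

```text
t 40.05 pos [496.4 111.6 273.1] yang -92.76 xz [ 0.008 -0.004 -1.   ] j [ 0.09  0.26  1.76 -0.01  1.11  1.72] F [0.3 0.6 0.3] M [0.08 0.05 0.03] op 47.2
crank top px 418.0909118652344 277.7272644042969 4.2737884521484375 [ 467.31490202 -347.13836207  133.        ]
(384, 154, 10, 21)
```

View pics/t18.png

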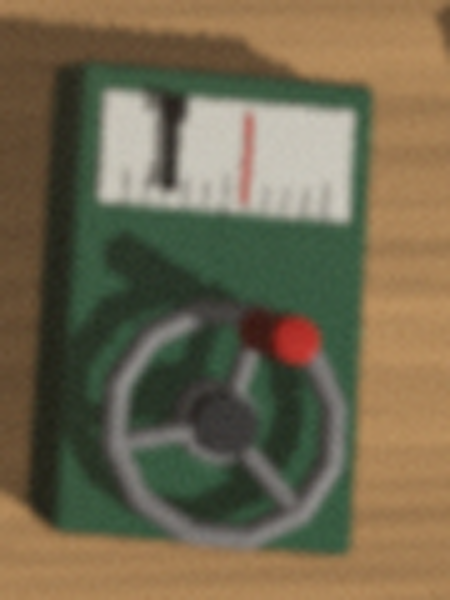

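View pics/s18.png

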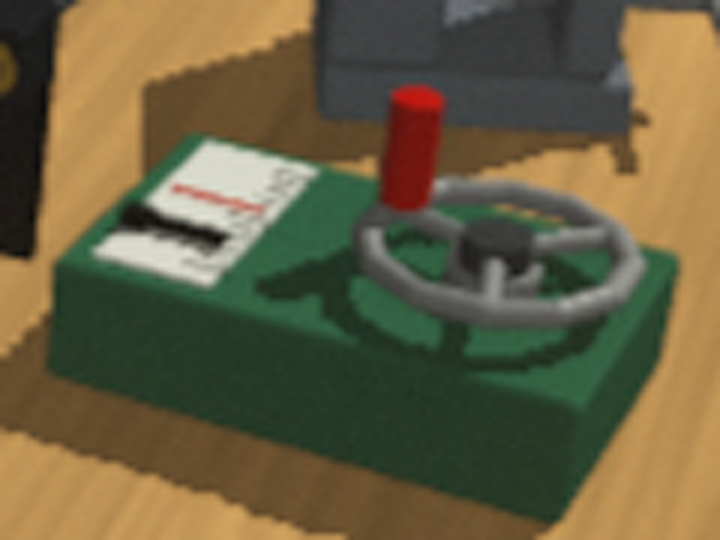

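View pics/s18b.png

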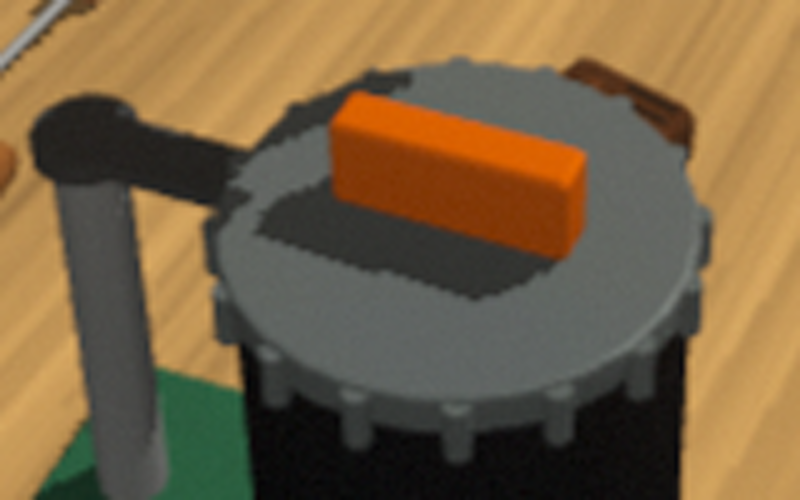

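Call:
{"name": "apply_moves", "arguments": {
  "offset": [
    [0,2,0],
    [0,4,0],
    [0,5.97,0],
    [0,5.97,0],
    [0,5.97,-1.5],
    [0,5.97,-3],
    [0,5.97,-3.5],
    [0,5.97,-3.5],
    [0,5.97,-3.5],
    [0,5.97,-3.5],
    [0,5.97,-3.5],
    [0,5.97,-3.5],
    [0,5.97,-3.5]
  ],
  "yaw": [0.3,0.3,0.3,0.3,0.3,0.3,0.3,0.3,0.3,0.3,0.3,0.3,0.3],
  "jaw": [0,0,0,0,0,0,0,0,1,1,1,1,1]
}}

```text
t: 41.78
eef_pos: [496.4, 261.8, 185.8]
tcp_rot: [2.773, 1.561, -0.383]
ft_force: [-0.5, 1.9, 2.5]
opening: 0.195
```

```bash
python3 - <<'E'
from h import *
st()
E
```

```text
t 41.77 pos [496.4 261.8 185.8] yang -90.83 xz [ 0.009 -0.004 -1.   ] j [ 0.37  0.43  1.76 -0.01  0.95  1.96] F [-0.5  1.9  2.5] M [0.42 0.05 0.3 ] op 18.5
```

Call:
{"name": "apply_moves", "arguments": {
  "offset": [
    [0,0,0],
    [0,0,0],
    [0,0,0],
    [0,0,0],
    [0,0,0]
  ],
  "yaw": [-0.3,-0.6,-0.9,-1.0,-1.0],
  "jaw": [1,1,1,1,1]
}}

```text
t: 42.4
eef_pos: [496.2, 262.5, 185.8]
tcp_rot: [2.849, 1.562, -0.412]
ft_force: [-3.1, 7.3, 1.3]
opening: 0.212
```

```bash
python3 - <<'E'
from h import *
st(); s=cam("side"); save(s,"s19.png",(180,250,340,350),5)
E
```

```text
t 42.4 pos [496.2 262.5 185.8] yang -96.85 xz [ 0.008 -0.004 -1.   ] j [ 0.37  0.43  1.75 -0.01  0.95  2.07] F [-3.1  7.3  1.3] M [1.45 0.44 1.04] op 20.1
```

View pics/s19.png

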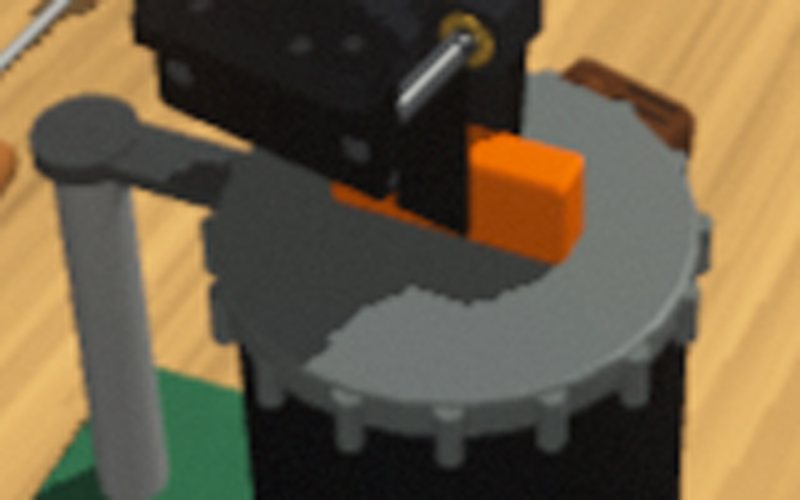

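Call:
{"name": "apply_moves", "arguments": {
  "offset": [
    [0,0,0],
    [0,0,0],
    [0,0,0],
    [0,0,0],
    [0,0,1.5],
    [0,0,3],
    [0,-2,3.5],
    [0,-4,3.5],
    [0,-6,3.5],
    [0,-6,3.5],
    [0,-6,3.5]
  ],
  "yaw": [0,0,0,0,0,0,0,0,0,0,0],
  "jaw": [0.3,0,0,0,0,0,0,0,0,0,0]
}}

```text
t: 43.82
eef_pos: [496.3, 112.7, 273.4]
tcp_rot: [2.876, 1.562, -0.386]
ft_force: [-0.2, 0.5, 0.5]
opening: 0.5
```

```bash
python3 - <<'E'
from h import *
st(); t=cam("top"); s=cam("side"); save(s,"s20.png",(180,250,340,350),5)
# t18 zoom 5 from (360,210); s18 zoom 6 from (320,140)
T=lambda a:(360+a[0]/5-.4,210+a[1]/5-.4); S=lambda a:(320+a[0]/6-.4,140+a[1]/6-.4)
print("crank top",tri(t,T((297,340)),s,S((417,97))),onz(t,*T((297,340)),133),onz(s,*S((417,97)),133))
print("hub",tri(t,T((225,423)),s,S((497,238))),onz(t,*T((225,423)),85),onz(s,*S((497,238)),85))
print("rim c",onz(t,*T((226,424)),82))
for n,a in(("ptr",(167,140)),("red",(247,155)),("scale L",(101,145)),("scale R",(352,165)),("c1",(82,65)),("c2",(372,88)),("c3",(350,550))): print(n,np.round(onz(t,*T(a),62),1))
E
```

```text
t 43.83 pos [496.3 112.7 273.4] yang -96.89 xz [ 0.008 -0.003 -1.   ] j [ 0.1   0.26  1.76 -0.    1.11  1.79] F [-0.2  0.5  0.5] M [ 0.05  0.05 -0.02] op 47.5
crank top (array([ 466.7, -349.6,  132.9]), 1.8) [ 467.5470336  -349.24993438  133.        ] [ 465.85027224 -349.95550802  133.        ]
hub (array([ 422.7, -330.5,   84.8]), 2.9) [ 424.13262751 -329.94701782   85.        ] [ 421.32434034 -331.03951505   85.        ]
rim c [ 423.21772074 -331.39878642   82.        ]
ptr [ 561.  -315.8   62. ]
red [ 552.5 -355.6   62. ]
scale L [ 559.4 -282.6   62. ]
scale R [ 546.1 -408.    62. ]
c1 [ 599.6 -275.    62. ]
c2 [ 584.3 -420.4   62. ]
c3 [ 357.7 -396.    62. ]
```

View pics/s20.png

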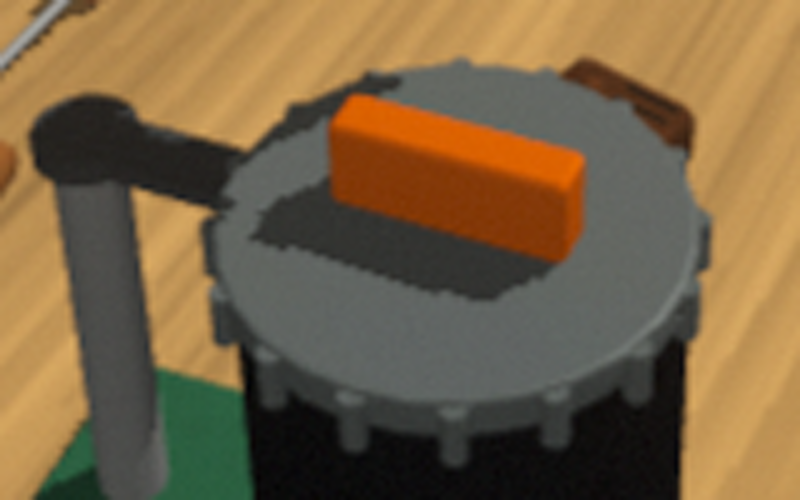

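Call:
{"name": "apply_moves", "arguments": {
  "offset": [
    [0,-2,0],
    [0,-4,0],
    [0,-6,0],
    [0,-8,0],
    [-0.3,-10,0],
    [-0.6,-12,0],
    [-0.9,-14,0],
    [-1,-16,0],
    [-1.19,-18,-1],
    [-1.19,-18.49,-3],
    [-1.19,-18.49,-4.5],
    [-1.19,-18.49,-4.5],
    [-1.19,-18.49,-4.5]
  ],
  "yaw": [0,0,0,0,0,0,0,0,0,0,0,0,0],
  "jaw": [-0.2,-0.2,-0.2,-0.2,-0.2,-0.2,-0.2,-0.2,-0.2,-0.2,-0.2,-0.2,-0.2]
}}

```text
t: 45.55
eef_pos: [467.5, -348.7, 162.1]
tcp_rot: [2.805, 1.56, -0.454]
ft_force: [-0.4, 0.1, 0.0]
opening: 0.602
```

```bash
python3 - <<'E'
from h import *
st(); s=cam("side"); save(s,"s21.png",(300,80,460,220),5)
E
```

```text
t 45.55 pos [ 467.5 -348.7  162.1] yang -96.72 xz [ 0.009 -0.005 -1.   ] j [-0.76  0.49  1.73  0.    0.92  0.93] F [-0.4  0.1  0. ] M [ 0.05  0.05 -0.03] op 57.2
```

View pics/s21.png

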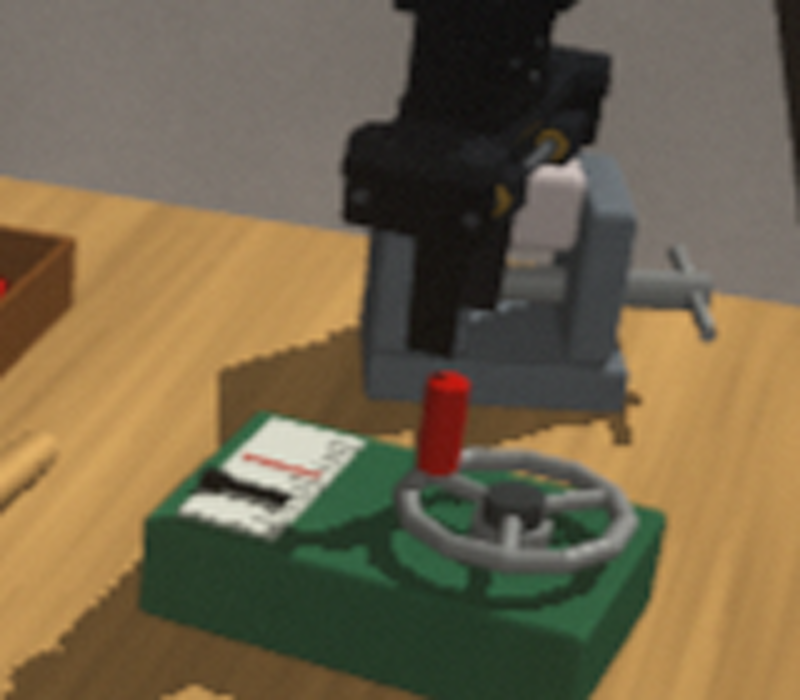

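Call:
{"name": "apply_moves", "arguments": {
  "offset": [
    [-0.04,-0.03,-1],
    [-0.04,-0.03,-2],
    [-0.04,-0.03,-2.48],
    [-0.04,-0.03,-2.48],
    [-0.04,-0.03,-2.48],
    [-0.04,-0.03,-2.48],
    [-0.04,-0.03,-2.48],
    [-0.04,-0.03,-2.48],
    [-0.04,-0.03,-2.48],
    [-0.04,-0.03,-2.48],
    [-0.04,-0.03,-2.48]
  ],
  "yaw": [0,0,0,0,0,0,0,0,0,0,0],
  "jaw": [-0.2,-0.2,-0.2,-0.2,1,1,1,1,1,1,1]
}}

```text
t: 46.98
eef_pos: [466.7, -350.0, 100.8]
tcp_rot: [2.747, 1.559, -0.512]
ft_force: [0.3, -3.1, 3.5]
opening: 0.225
```

```bash
python3 - <<'E'
from h import *
st(); s=cam("side"); save(s,"s22.png",(300,80,460,220),5)
E
```

```text
t 46.98 pos [ 466.7 -350.   100.8] yang -96.73 xz [ 0.011 -0.006 -1.   ] j [-0.76  0.57  1.79  0.    0.78  0.93] F [ 0.3 -3.1  3.5] M [-0.45 -0.11  0.05] op 21.4
```

View pics/s22.png

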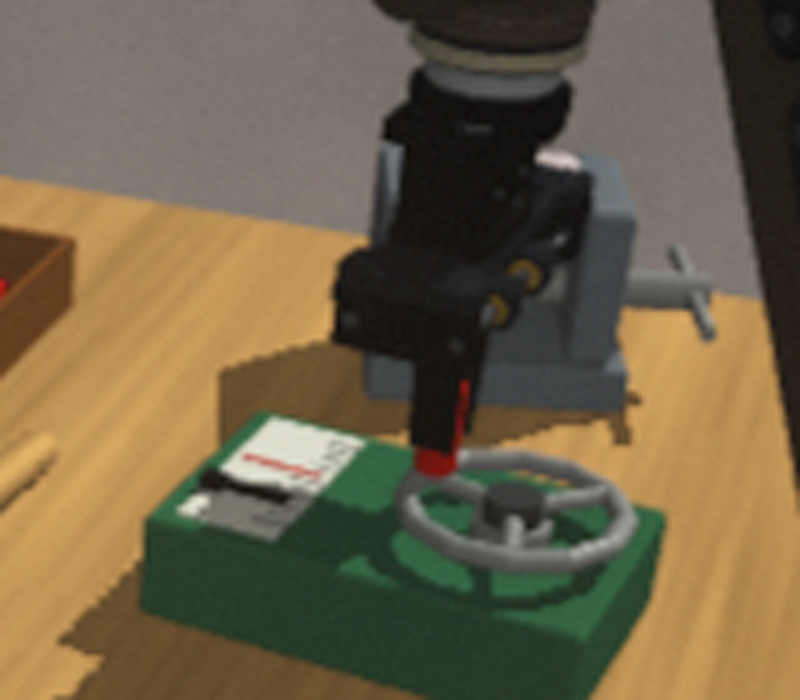

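```bash
cat >> h.py <<'E'
def arc(c,p,step,n,r=48):
    a0=np.arctan2(p[1]-c[1],p[0]-c[0])
    return [[round(float(x),2) for x in (np.array([c[0]+r*np.cos(a0-np.radians(step*k))-p[0],c[1]+r*np.sin(a0-np.radians(step*k))-p[1],0]))/25] for k in range(1,n+1)]
E
python3 - <<'E'
from h import *
p=st()["eef_pos"]; print(arc((423,-331),p,10,6))
E
```

```text
t 47.02 pos [ 466.7 -350.   100.8] yang -96.74 xz [ 0.011 -0.006 -1.   ] j [-0.76  0.57  1.79  0.    0.78  0.93] F [ 0.7 -3.   3.8] M [-0.49 -0.1   0.06] op 21.3
[[-0.15, -0.3, 0.0], [-0.36, -0.56, 0.0], [-0.61, -0.78, 0.0], [-0.89, -0.96, 0.0], [-1.2, -1.08, 0.0], [-1.53, -1.15, 0.0]]
```

Call:
{"name": "apply_moves", "arguments": {
  "offset": [
    [-0.15,-0.3,0],
    [-0.36,-0.56,0],
    [-0.61,-0.78,0],
    [-0.89,-0.96,0],
    [-1.2,-1.08,0],
    [-1.53,-1.15,0],
    [-1.53,-1.15,0]
  ],
  "yaw": [0,0,0,0,0,0,0],
  "jaw": [1,1,1,1,1,1,1]
}}

```text
t: 47.9
eef_pos: [428.5, -380.9, 100.9]
tcp_rot: [2.605, 1.555, -0.654]
ft_force: [-1.5, -13.0, -2.7]
opening: 0.225
```

```bash
python3 - <<'E'
from h import *
p=st()["eef_pos"]; print(np.degrees(np.arctan2(p[1]+331,p[0]-423)),np.hypot(p[0]-423,p[1]+331)); print(arc((423,-331),p,10,18)); s=cam("side"); save(s,"s23.png",(300,80,460,220),5)
E
```

```text
t 47.9 pos [ 428.5 -380.9  100.9] yang -96.76 xz [ 0.012 -0.009 -1.   ] j [-0.84  0.55  1.81  0.    0.76  0.84] F [ -1.5 -13.   -2.7] M [-2.2   0.14 -0.01] op 21.4
-83.76334171495911 50.19417890987764
[[-0.34, 0.08, 0.0], [-0.67, 0.13, 0.0], [-0.99, 0.24, 0.0], [-1.29, 0.4, 0.0], [-1.55, 0.61, 0.0], [-1.77, 0.86, 0.0], [-1.94, 1.15, 0.0], [-2.06, 1.46, 0.0], [-2.13, 1.79, 0.0], [-2.13, 2.12, 0.0], [-2.08, 2.45, 0.0], [-1.98, 2.77, 0.0], [-1.81, 3.06, 0.0], [-1.6, 3.32, 0.0], [-1.35, 3.54, 0.0], [-1.07, 3.72, 0.0], [-0.75, 3.84, 0.0], [-0.43, 3.9, 0.0]]
```

View pics/s23.png

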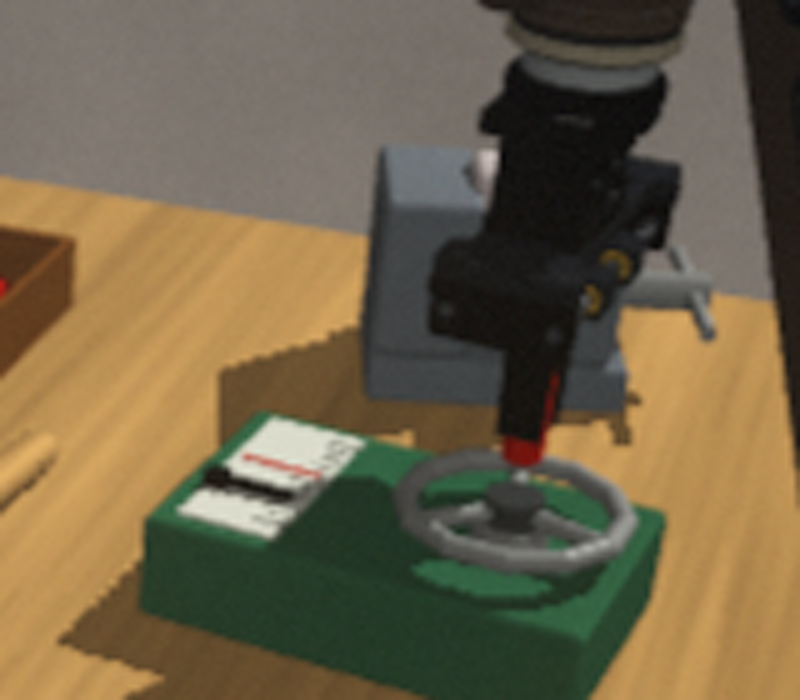

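```bash
python3 - <<'E'
from h import *
p=st()["eef_pos"]; print(arc((422.2,-333.2),p,10,9))
E
```

```text
t 47.95 pos [ 428.5 -380.9  100.9] yang -96.74 xz [ 0.012 -0.009 -1.   ] j [-0.84  0.55  1.81  0.    0.76  0.84] F [ -0.6 -12.   -1.8] M [-2.16  0.19 -0.03] op 21.4
[[-0.33, -0.01, 0.0], [-0.67, 0.03, 0.0], [-0.99, 0.13, 0.0], [-1.28, 0.29, 0.0], [-1.55, 0.49, 0.0], [-1.77, 0.74, 0.0], [-1.95, 1.02, 0.0], [-2.08, 1.33, 0.0], [-2.15, 1.66, 0.0]]
```

Call:
{"name": "apply_moves", "arguments": {
  "offset": [
    [-0.33,-0.01,0],
    [-0.67,0.03,0],
    [-0.99,0.13,0],
    [-1.28,0.29,0],
    [-1.55,0.49,0],
    [-1.77,0.74,0],
    [-1.95,1.02,0],
    [-2.08,1.33,0],
    [-2.15,1.66,0],
    [-2.15,1.66,0]
  ],
  "yaw": [0,0,0,0,0,0,0,0,0,0],
  "jaw": [1,1,1,1,1,1,1,1,1,1]
}}

```text
t: 49.2
eef_pos: [373.9, -338.0, 100.8]
tcp_rot: [2.653, 1.558, -0.606]
ft_force: [-3.5, 2.9, 5.5]
opening: 0.228
```

```bash
python3 - <<'E'
from h import *
p=st()["eef_pos"]; 
from scipy.optimize import least_squares
P=np.array([[466.7,-350],[428.5,-380.9],p[:2]])
f=least_squares(lambda c:np.hypot(*(P-c).T)-48,[422,-333]); print(f.x,f.fun)
print(arc(f.x,p,10,18))
E
```

```text
t 49.2 pos [ 373.9 -338.   100.8] yang -96.73 xz [ 0.01  -0.007 -1.   ] j [-0.87  0.48  1.98  0.01  0.67  0.82] F [-3.5  2.9  5.5] M [ 0.66  0.71 -0.01] op 21.7
[ 421.66802156 -333.38795909] [-0.00167727  0.00072876 -0.00147662]
[[-0.0, 0.33, 0.0], [0.05, 0.66, 0.0], [0.16, 0.98, 0.0], [0.33, 1.27, 0.0], [0.54, 1.53, 0.0], [0.8, 1.75, 0.0], [1.09, 1.92, 0.0], [1.4, 2.03, 0.0], [1.73, 2.09, 0.0], [2.06, 2.1, 0.0], [2.39, 2.04, 0.0], [2.71, 1.93, 0.0], [3.0, 1.76, 0.0], [3.26, 1.55, 0.0], [3.47, 1.3, 0.0], [3.64, 1.01, 0.0], [3.76, 0.7, 0.0], [3.82, 0.37, 0.0]]
```

Call:
{"name": "apply_moves", "arguments": {
  "offset": [
    [0,0.33,0],
    [0.05,0.66,0],
    [0.16,0.98,0],
    [0.33,1.27,0],
    [0.54,1.53,0],
    [0.8,1.75,0],
    [1.09,1.92,0],
    [1.4,2.03,0],
    [1.73,2.09,0],
    [2.06,2.1,0],
    [2.39,2.04,0],
    [2.71,1.93,0],
    [3,1.76,0],
    [3.26,1.55,0],
    [3.47,1.3,0],
    [3.64,1.01,0],
    [3.76,0.7,0],
    [3.82,0.37,0],
    [3.82,0.37,0]
  ],
  "yaw": [0,0,0,0,0,0,0,0,0,0,0,0,0,0,0,0,0,0,0],
  "jaw": [1,1,1,1,1,1,1,1,1,1,1,1,1,1,1,1,1,1,1]
}}

```text
t: 51.58
eef_pos: [469.4, -328.6, 100.8]
tcp_rot: [2.666, 1.559, -0.593]
ft_force: [-2.8, -2.8, 4.7]
opening: 0.223
```

```bash
python3 - <<'E'
from h import *
p=st()["eef_pos"]; c=(421.7,-333.4); print(np.degrees(np.arctan2(p[1]-c[1],p[0]-c[0])),np.hypot(p[0]-c[0],p[1]-c[1]))
print(arc(c,p,10,18)); s=cam("side"); save(s,"s24.png",(300,80,460,220),5)
E
```

```text
t 51.58 pos [ 469.4 -328.6  100.8] yang -96.73 xz [ 0.009 -0.006 -1.   ] j [-0.73  0.55  1.81  0.    0.77  0.96] F [-2.8 -2.8  4.7] M [-0.42  0.61 -0.01] op 21.2
5.793845528965403 47.97959395305755
[[0.01, -0.33, 0.0], [-0.05, -0.66, 0.0], [-0.16, -0.98, 0.0], [-0.32, -1.27, 0.0], [-0.53, -1.53, 0.0], [-0.79, -1.75, 0.0], [-1.07, -1.92, 0.0], [-1.39, -2.04, 0.0], [-1.72, -2.1, 0.0], [-2.05, -2.11, 0.0], [-2.38, -2.06, 0.0], [-2.7, -1.94, 0.0], [-2.99, -1.78, 0.0], [-3.25, -1.57, 0.0], [-3.47, -1.32, 0.0], [-3.64, -1.03, 0.0], [-3.76, -0.72, 0.0], [-3.82, -0.39, 0.0]]
```

View pics/s24.png

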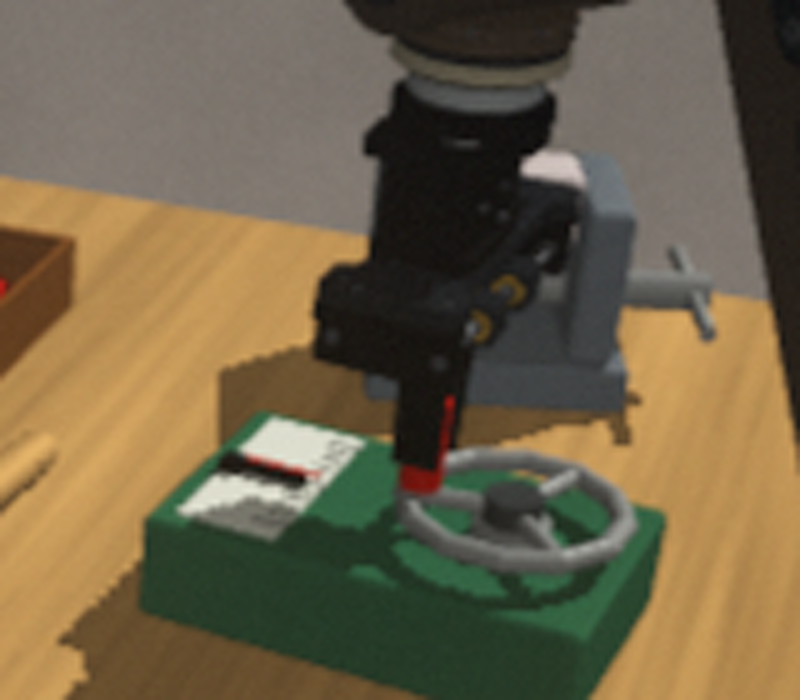

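```bash
python3 - <<'E'
from h import *
s=cam("side"); save(s,"s25.png",(330,155,380,195),15)
t=cam("top"); save(t,"t25.png",(370,215,440,265),11)
E
```

```text
(no output)
```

View pics/s25.png

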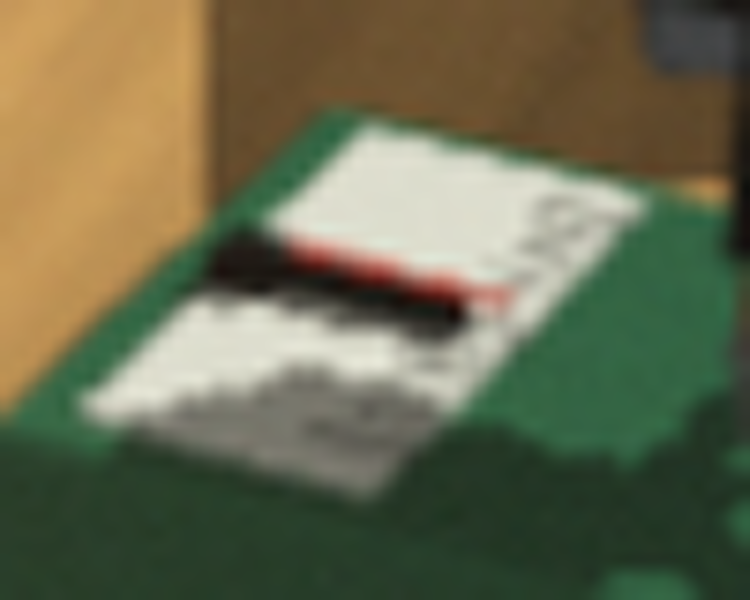

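View pics/t25.png

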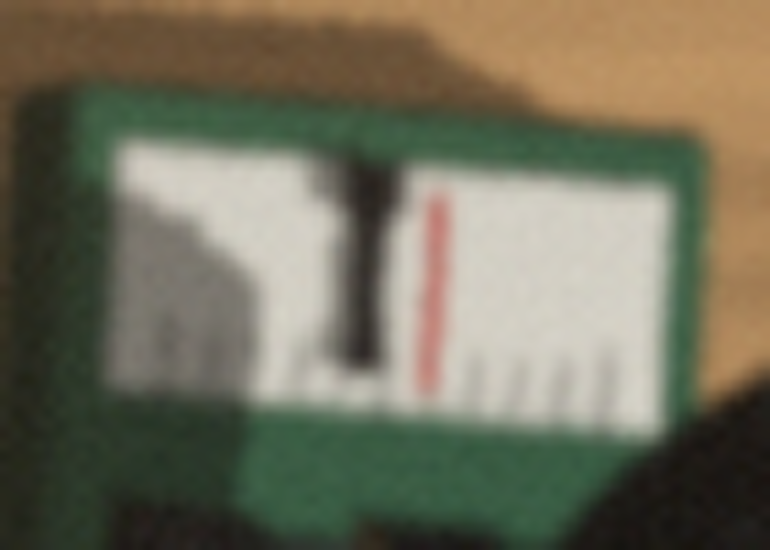

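Call:
{"name": "apply_moves", "arguments": {
  "offset": [
    [0.01,-0.33,0],
    [-0.05,-0.66,0],
    [-0.16,-0.98,0],
    [-0.32,-1.27,0],
    [-0.53,-1.53,0],
    [-0.79,-1.75,0],
    [-1.07,-1.92,0],
    [-1.39,-2.04,0],
    [-1.72,-2.1,0],
    [-2.05,-2.11,0],
    [-2.38,-2.06,0],
    [-2.7,-1.94,0],
    [-2.99,-1.78,0],
    [-3.25,-1.57,0],
    [-3.47,-1.32,0],
    [-3.64,-1.03,0],
    [-3.76,-0.72,0],
    [-3.82,-0.39,0],
    [-3.82,-0.39,0]
  ],
  "yaw": [0,0,0,0,0,0,0,0,0,0,0,0,0,0,0,0,0,0,0],
  "jaw": [1,1,1,1,1,1,1,1,1,1,1,1,1,1,1,1,1,1,1]
}}

```text
t: 54.1
eef_pos: [373.7, -336.9, 100.8]
tcp_rot: [2.743, 1.561, -0.516]
ft_force: [-0.6, 2.3, 5.9]
opening: 0.224
```

```bash
cat >> h.py <<'E'
def rectify(c,z=62,ppm=6):
    # gearbox-frame warp of scale: x along world -y-ish, scale area
    yaw=np.radians(-6.0); ex=np.array([np.cos(yaw),np.sin(yaw)]); ey=np.array([-np.sin(yaw),np.cos(yaw)])
    o=np.array([552.5,-345.0]); W,H=75,45
    g=[(-W,H),(W,H),(W,-H),(-W,-H)] # (along -y, along x)
    src=np.float32([proj(c,[*(o-ey*a+ex*b),z]) for a,b in g]); dst=np.float32([(0,0),(2*W*ppm,0),(2*W*ppm,2*H*ppm),(0,2*H*ppm)])
    return cv2.warpPerspective(c["frame"],cv2.getPerspectiveTransform(src,dst),(2*W*ppm,2*H*ppm),flags=cv2.INTER_CUBIC)
E
python3 - <<'E'
from h import *
p=st()["eef_pos"]; c=(421.7,-333.4); print(np.degrees(np.arctan2(p[1]-c[1],p[0]-c[0])),np.hypot(p[0]-c[0],p[1]-c[1]))
t=cam("top"); s=cam("side"); cv2.imwrite("pics/rt26.png",np.vstack([rectify(t),rectify(s)])[:,:,::-1][::1,::1][:, 50:850])
E
```

```text
t 54.1 pos [ 373.7 -336.9  100.8] yang -96.69 xz [ 0.009 -0.005 -1.   ] j [-0.87  0.48  1.98  0.01  0.68  0.82] F [-0.6  2.3  5.9] M [ 0.65 -0.   -0.03] op 21.3
-175.85503612434727 48.11425367069916
```

```bash
python3 -c "
import cv2;a=cv2.imread('pics/rt26.png');print(a.shape);cv2.imwrite('pics/rt26s.png',cv2.resize(a,(440,594)) if 0 else a[:1080:1])
cv2.imwrite('pics/rt26s.png',cv2.resize(a,None,fx=.55,fy=.55))"
```

```text
(1080, 800, 3)
```

View pics/rt26s.png

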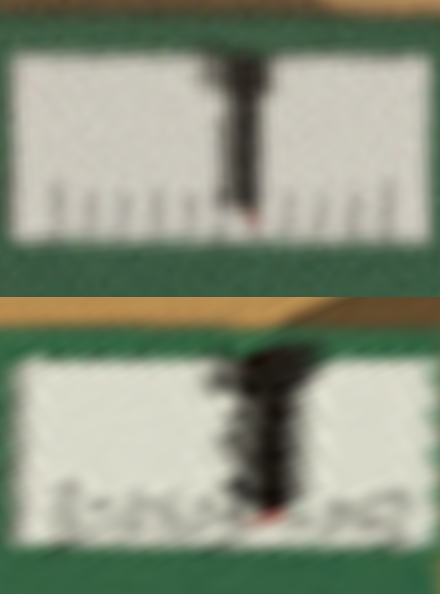

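```bash
python3 - <<'E'
from h import *
t=cam("top"); s=cam("side")
t0=dict(t,frame=cv2.imread("pics/top0.png")[:,:,::-1].copy()); s0=dict(s,frame=cv2.imread("pics/side0.png")[:,:,::-1].copy())
def prof(c,lab):
    w=rectify(c,62,4).astype(float); # x: a=-75+u/4 ; y: b=45-v/4
    rows=w[int((45-8)*4):int((45+8)*4)]  # b from 8 to -8
    m=rows.mean(0); g=m[:,1]; r=m[:,0]-m[:,1]
    a=-75+(np.arange(len(g))+.5)/4
    sel=(a>-45)&(a<45)
    rd=np.clip(r-25,0,None)*sel
    print(lab,"red",(rd*a).sum()/max(rd.sum(),1e-9))
    # every 1mm
    print(" ".join(f"{x:.0f}:{y:.0f}" for x,y in zip(a[sel][::6],g[sel][::6])))
prof(t0,"top0");prof(t,"topnow");prof(s0,"side0");prof(s,"sidenow")
E
```

```text
top0 red 10.857327368951612
-45:192 -43:192 -42:191 -40:191 -39:182 -37:169 -36:148 -34:124 -33:102 -31:79 -30:62 -28:51 -27:60 -25:89 -24:129 -22:159 -21:182 -19:190 -18:193 -16:193 -15:192 -13:192 -12:193 -10:194 -9:194 -7:193 -6:193 -4:192 -3:193 -1:193 0:192 2:192 3:193 5:190 6:177 8:158 9:134 11:123 12:133 14:156 15:176 17:190 18:193 20:194 21:193 23:193 24:193 26:194 27:193 29:193 30:193 32:193 33:193 35:193 36:194 38:194 39:194 41:195 42:194 44:194
topnow red 0.0
-45:199 -43:199 -42:200 -40:200 -39:201 -37:199 -36:199 -34:200 -33:200 -31:200 -30:200 -28:200 -27:199 -25:199 -24:200 -22:201 -21:201 -19:200 -18:201 -16:200 -15:200 -13:200 -12:201 -10:201 -9:201 -7:201 -6:201 -4:197 -3:188 -1:168 0:147 2:120 3:99 5:76 6:59 8:53 9:64 11:90 12:126 14:162 15:182 17:197 18:201 20:202 21:201 23:200 24:200 26:201 27:201 29:200 30:200 32:200 33:200 35:200 36:200 38:201 39:201 41:201 42:201 44:201
side0 red 14.002508468304347
-45:215 -43:215 -42:215 -40:213 -39:210 -37:202 -36:188 -34:168 -33:144 -31:120 -30:100 -28:86 -27:74 -25:60 -24:45 -22:32 -21:24 -19:24 -18:34 -16:52 -15:76 -13:105 -12:135 -10:163 -9:186 -7:203 -6:214 -4:218 -3:218 -1:217 0:216 2:215 3:213 5:209 6:201 8:187 9:168 11:148 12:131 14:123 15:129 17:146 18:169 20:191 21:208 23:216 24:219 26:217 27:215 29:214 30:214 32:214 33:214 35:214 36:214 38:214 39:214 41:213 42:213 44:213
sidenow red 0.0
-45:217 -43:217 -42:217 -40:217 -39:217 -37:217 -36:217 -34:217 -33:217 -31:217 -30:217 -28:217 -27:217 -25:217 -24:217 -22:217 -21:217 -19:217 -18:217 -16:217 -15:217 -13:217 -12:217 -10:218 -9:218 -7:218 -6:217 -4:214 -3:210 -1:201 0:187 2:166 3:143 5:122 6:104 8:88 9:74 11:60 12:45 14:32 15:25 17:26 18:36 20:55 21:80 23:108 24:135 26:161 27:183 29:201 30:213 32:218 33:219 35:218 36:218 38:217 39:217 41:217 42:217 44:217
```

```bash
python3 - <<'E'
from h import *
p=st()["eef_pos"]; print(arc((421.7,-333.4),p,57.3/7,7))
E
```

```text
t 54.3 pos [ 373.7 -337.4  100.8] yang -96.71 xz [ 0.009 -0.005 -1.   ] j [-0.87  0.48  1.98  0.01  0.68  0.82] F [0.2 3.3 6.7] M [ 0.6  -0.01  0.06] op 21.3
[[0.0, 0.27, 0.0], [0.04, 0.55, 0.0], [0.11, 0.81, 0.0], [0.22, 1.06, 0.0], [0.37, 1.29, 0.0], [0.55, 1.5, 0.0], [0.75, 1.68, 0.0]]
```

Call:
{"name": "apply_moves", "arguments": {
  "offset": [
    [0,0.27,0],
    [0.04,0.55,0],
    [0.11,0.81,0],
    [0.22,1.06,0],
    [0.37,1.29,0],
    [0.55,1.5,0],
    [0.77,1.7,0],
    [0.77,1.7,0],
    [0.77,1.7,0]
  ],
  "yaw": [0,0,0,0,0,0,0,0,0],
  "jaw": [1,1,1,1,1,1,1,1,1]
}}

```text
t: 55.42
eef_pos: [393.4, -294.7, 100.8]
tcp_rot: [2.772, 1.56, -0.487]
ft_force: [3.4, -0.8, 4.6]
opening: 0.229
```

```bash
cat >> h.py <<'E'
def ptr():
    t=cam("top"); s=cam("side")
    for n,c,fn in(("top",t,"pics/top0.png"),("side",s,"pics/side0.png")):
        P=[]
        for fr in(cv2.imread(fn)[:,:,::-1].copy(),c["frame"]):
            w=rectify(dict(c,frame=fr),62,4).astype(float)[148:212].mean(0)[:,1]; P.append(w[100:500].astype(np.float32))
        # shift of dark pointer: compare right (lit) flank crossings & left
        def cr(g):
            i=int(np.argmin(g)); hi=130; R=i+np.argmax(g[i:]>hi); L=i-np.argmax(g[i::-1]>hi)
            return L/4,i/4,R/4
        print(n,"shift L,min,R:",np.round(np.subtract(cr(P[1]),cr(P[0])),2))
    return t,s
E
python3 - <<'E'
from h import *
p=st()["eef_pos"]; c=(421.7,-333.4); print(np.degrees(np.arctan2(p[1]-c[1],p[0]-c[0])))
t,s=ptr(); a=np.vstack([rectify(t,62,4),rectify(s,62,4)]); cv2.imwrite("pics/rt27.png",a[:600,:,::-1][:, :]); save(t,"t27.png")
E
```

```text
t 55.42 pos [ 393.4 -294.7  100.8] yang -96.71 xz [ 0.009 -0.005 -1.   ] j [-0.78  0.46  2.01  0.    0.66  0.9 ] F [ 3.4 -0.8  4.6] M [ 0.04 -0.73 -0.  ] op 21.7
126.25684769238183
top shift L,min,R: [40.25 40.   39.75]
side shift L,min,R: [39.   38.75 40.25]
```

```bash
python3 -c "
import cv2;a=cv2.imread('pics/rt27.png');cv2.imwrite('pics/rt27s.png',cv2.resize(a,None,fx=.8,fy=.8))"
```

```text
(no output)
```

View pics/rt27s.png

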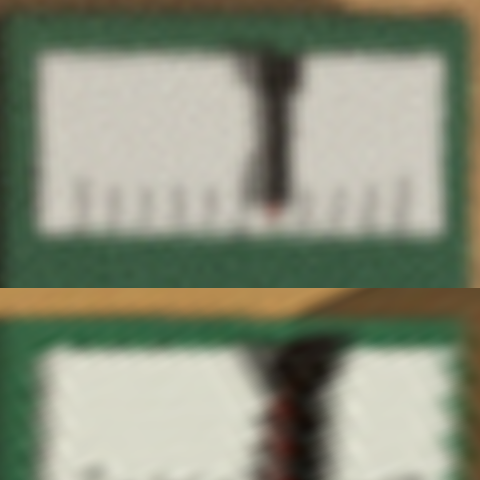

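Call:
{"name": "apply_moves", "arguments": {
  "offset": [
    [0,0,0],
    [0,0,0],
    [0,0,0],
    [0,0,0],
    [0,0,1.5],
    [0,0,3],
    [0,0,5],
    [1,2,6],
    [2,4,6],
    [3,6,6],
    [3,8,6],
    [4,10,6],
    [4,12,6],
    [4,12,6]
  ],
  "yaw": [0,0,0,0,0,0,0,0,0,0,0,0,0,0],
  "jaw": [0.3,0.1,0,-0.2,-0.2,-0.2,-0.2,-0.2,-0.2,-0.2,-0.2,-0.2,-0.2,-0.2]
}}

```text
t: 57.28
eef_pos: [492.8, 7.7, 250.6]
tcp_rot: [2.75, 1.561, -0.505]
ft_force: [0.1, -0.4, 0.7]
opening: 0.598
```

```bash
python3 - <<'E'
from h import *
st(); t,s=ptr(); save(t,"t28.png"); save(s,"s28.png"); save(t,"t28p.png",(370,215,440,265),11)
k,_=blob(t,(370,250,440,320),red); (cx,cy),r=cv2.minEnclosingCircle(k); q=onz(t,cx,cy,133); print(q, np.degrees(np.arctan2(q[1]+333.4,q[0]-421.7)))
E
```

```text
t 57.27 pos [492.8   7.7 250.6] yang -96.49 xz [ 0.009 -0.005 -1.   ] j [-0.12  0.26  1.83 -0.    1.04  1.57] F [ 0.1 -0.4  0.7] M [0.01 0.02 0.01] op 56.8
top shift L,min,R: [40. 40. 40.]
side shift L,min,R: [39.   38.5  40.25]
[ 394.95259111 -291.33764663  133.        ] 122.45224034553881
```

View pics/t28.png

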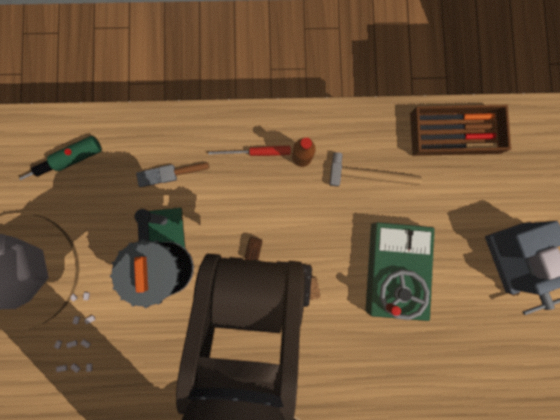

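View pics/t28p.png

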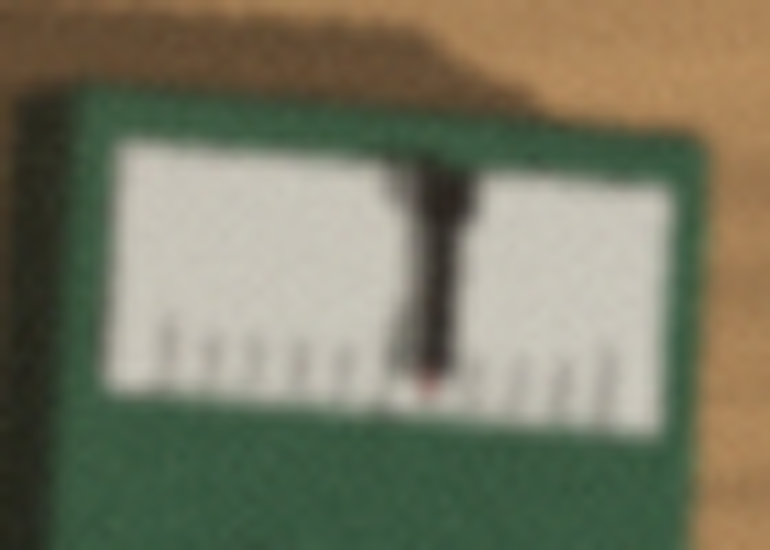

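View pics/s28.png

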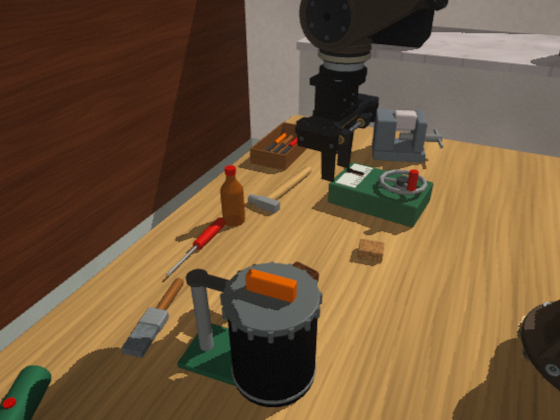

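```bash
python3 - <<'E'
from h import *
print(env.job_done()); st()
E
```

```text
the job is handed in; nothing more can be done
None
the job is handed in; nothing more can be done
```

The job is done and handed in at about 57 s of the 210 s allowed. I unscrewed the cap and swung it aside, and put both marbles on the bench into the pot. I then swung the cap back, screwed it home, wound the handwheel clockwise and let go.

**Last checks:**
- **Marbles:** only two were present. A top picture showed them stacked in the pot before it was closed, and the last pictures show none left on the bench.
- **Cap:** I re-gripped it twice to confirm it was home. It resisted with about 1 N m, well above the 0.12 N m friction. It now sits a few degrees tighter than at the start, because the stop gave slightly.
- **Handwheel:** I turned it about 573°, or 10.0 rad. The black pointer moved 40.0 mm in the top view and covers the red line, and it did not move when I let go. The side view's figures were less consistent (38.5 to 40.25 mm, from shading), and there the pointer looks a little past the line because it sits above the scale.
- **Other items:** nothing else was touched, and the wooden carving, cork block, tools and bottle look unmoved in the pictures. I did not measure their positions. In the last top picture the arm partly hid the cork and wood, but the side view shows both in place.

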